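Set the coating gap of a film applicator with a gauge blade

ROBOT

A 6-joint arm with a two-finger parallel gripper is mounted at the origin on the work surface. World frame = base frame: x ahead of the robot, y to its left, z up, the work surface at z = 0. Lengths are in m, angles in rad, forces in N, time in s.
With the tool pointing down it reaches from about 0.3 to 0.875 m from the base axis. Payload 6.4 kg.
Tool frame: the origin (TCP) lies between the finger pads; the fingertips stand 8 mm ahead of it and the grasp point (between the pads) lies 11 mm behind it; z points along the fingers, x is the direction in which the jaws open and shut, and the axes are right-handed (so a half turn about z gives the same grasp; the last joint's range is limited). The gripper opens to 85 mm and grips with 20 to 120 N. Pads are 22 mm wide; open, the fingers measure 114 mm over their backs; the gripper's body (76 mm by 85 mm) begins 54 mm behind the grasp point. The pads swing forward as they close: fully open they stand 13 mm farther back than shut.
Start: joints at [-1.356, 0.181, 1.607, -0, 1.354, -0.206], TCP at [0.235, -0.525, 0.239] pointing down, gripper open.
Joint ranges: [-2.99, 2.99], [-0.89, 2.07], [0.3, 2.58], [-1.14, 4.28], [0, 2.63], [-3.12, 3.12]. Speed limits (rad/s): [2.57, 2.57, 3.01, 3.14, 3.14, 3.14].

INTERFACE

Orientations are given as a unit quaternion [w, x, y, z].
In Python, from bench import ctrl gives the robot as it stands.
- The arm moves only by the tool drive_tool, never from a script. Its argument "commands" is a list of rows, each an object of numbers: "gripper": the closure, from 0 (fully open) to 1 (shut); "dx", "dy", "dz": the shift along the tool's x, y, z in cm; "turn": the turn about the tool's z in degrees. A call has 1 to 20 rows; each row is the pose to reach, as a shift and turn from the pose commanded when the call began, along the tool's axes at that moment; what a row does not reach only later rows make up. A row lasts 1/8 s, in which the tool goes at most 62.5 mm and 10.7 degrees, less where a joint would pass 70% of its speed; a pose out of reach is approached as far as the arm can. A call with a gripper value outside its range is refused whole. The fingers move at their own pace and stop on an object; the grip force is fixed at half the most. Time passes only in rows, so rows that repeat a pose let the fingers close. It gives the time, the measured TCP pose, the force and the opening at its end, in the units of the state.
- ctrl.get_obs(): the state, without advancing time (a new reading comes with each control period).
- ctrl.camera(name): name is "scene" or "top" or "wrist"; returns a dict with "image" (384x512x3 uint8, red, green, blue), "mtx" (3x3 intrinsics, pixels), "k1" (the pictures are not rectified: a ray, as slopes to the right and down, at radius r is drawn at 1 + k1 r^2 times it, then the intrinsics apply), "R" (3x3) and "t" (3): a world point X has camera coordinates R X + t. Camera axes: x right, y down, z forward; pixel columns grow to the right and rows downward; lengths in m; the calibration is good to about 2 mm. A picture is of the moment at which its call begins. There is no depth.
- ctrl.hand_in(): hands the job in, once; it reports no verdict.
The state is a dict: "time_s": time; "q": joint angles; "dq": joint speeds; "joint_efforts": joint torques, N m; "eef_pos": TCP position; "eef_rot": TCP orientation; "wrist_force": force on the tool from outside, world axes, zero at the start; "torque": the same for the moment, N m; "opening": opening from 0.0 (shut) to 1.0 (fully open).
Only numpy, scipy, OpenCV 4.12 (cv2) and the standard library are available. Lean on these libraries where they do the work, as an engineer would, in place of code of your own. Each camera call takes 0.05 s, during which the arm holds its last target.

TASK

Set the blade gap of the film applicator: slide the thin gauge along the bed, under the blade, until its tip is against the stop, then turn the screw clockwise until the blade just drags on the gauge, lightly and without squeezing it hard; do not knock the gauge against the bridge. Leave the gauge lying there under the blade, let go of everything, and do not disturb the other things on the table.

Things in the scene. Friction and masses are not known exactly. Their poses are not given: they have to be found in the camera images.
- bed: Fixed aluminium bed 160 x 120 x 24 mm, origin at its underside below the blade; x runs along the channel in which the gauge slides (+x = towards the stop). Bed spans x -100..60 mm, top at z=24. Two steel rails 5 mm tall, inner faces y=+-13 mm, x -20..27, opening in a flare to about +-23 mm at x=-54. Stop 10 mm tall, face at x=25.
- head: Fixed grey bridge over the bed (same axes as the bed; origin on the bed top under the blade): posts at y=+-44 mm, crossbar 26 x 104 mm, top 96 mm above the table. Under it hangs the steel blade on a spring (5 N per mm): edge at x=0, 5 mm thick, 22 mm wide. Its height over the gauge at a given screw angle differs every time (3 to 8 mm at screw 0) and is not measured.
- screw_top (a point): Centre of the top of the adjusting screw's black wing grip: a bar 40 mm long, 12 mm wide, 26 mm tall (from 14 to 40 mm above the crossbar's brass collar; its top is 140 mm above the table), on a 38 mm disc; axis vertical. At screw angle 0 the bar lies along the bed's x; the point does not turn with it. Grip it from above across the 12 mm.
- screw (a joint): Angle of the adjusting screw, rad, growing clockwise seen from above (bar direction = bed yaw minus this angle); starts -0.5..0.2, stops at -0.6 and 3.0. Clockwise lowers the blade 4 mm per rad. The screw stays where it is left; friction about 0.08 N m. From first touch on the gauge the press grows about 20 N per rad (5 N per mm).
- gauge: THE THIN GAUGE: steel strip 5 mm thick, 22 mm wide, with an upright aluminium grip 40 (x) x 12 (y) x 35 mm tall on it (z 5..40). Origin: underside, below the centre of the grip; strip from x=-20 to +95 mm (tip). About 120 g. Good setting: the blade presses it with 3 to 10 N, best 6, so it slides with about 4 to 12 N pull; over 16 N is too hard. Within 8 mm of the stop is home.
- gauge_tip (a point): Middle of the lower edge of the thin gauge's tip, 95 mm along +x from the gauge's origin, at its underside; x axis along the strip.
- thick_gauge: The other gauge, same shape but its strip is 14 mm thick (grip z 14..49 mm). Not used: leave it alone. The two gauges lie left and right of the applicator, either way round.
- beaker_a: Glass beaker, 72 mm across, 95 mm tall, open top; origin at the centre of its underside. Leave alone.
- beaker_b: Glass beaker, 64 mm across, 80 mm tall; origin at the centre of its underside. Leave alone.
- wash_bottle: White plastic bottle, 68 mm across, 170 mm tall; origin at the centre of its underside. Leave alone.
- jar: Amber glass jar with black lid, 60 mm across, 75 mm tall; origin at the centre of its underside. Leave alone.
- scoop: White plastic measuring spoon, 130 mm long, lying on the table. Leave alone.
- spray_head: White trigger spray head, about 75 mm long, 40 mm tall, standing on its collar; origin under the collar. Leave alone.
- stir_rod_rest: White ceramic block, 50 x 90 x 18 mm; origin at the centre of its underside. Leave alone.
There are look-alikes about, which are no part of the job. What is shaped like the gauge but brown or red is not meant.

How it is judged:
By the outcome, as a careful person would: the job done as asked, in the order asked, and still so for the second after the job is handed in, with the robot touching nothing.
It also fails if it takes over 72 s, if anything falls off the work surface, if the arm or the gripper's body presses on something with over 40 N, if the wrist force passes 120 N, or if a joint passes its speed limit or range.

## Working session

There is one attempt and no reset: what is moved stays moved. The work goes in short steps, Python scripts to look and compute and a tool call to move; the robot and the scene stay as the last step left them, time stands still between calls to the robot, and variables do not carry over. Pictures are saved under pics/ and viewed, and the job is handed in when it is done.

Besides the shell and the picture viewer there is one more tool, called after "Emit:" in YAML: its name, and indented under it one key for each argument. drive_tool: Moves the arm, as the interface text tells. Its arguments: {"type":"object","properties":{"commands":{"type":"array","items":{"type":"object","properties":{"gripper":{"type":"number"},"dx":{"type":"number"},"dy":{"type":"number"},"dz":{"type":"number"},"turn":{"type":"number"}}}}},"required":["commands"]}

```bash
mkdir -p pics; ls
cat > h.py <<'E'
import numpy as np, cv2, json
from bench import ctrl
def snap(n,f):
    c=ctrl.camera(n); cv2.imwrite('pics/'+f+'.png',c['image'][:,:,::-1]); 
    np.savez('pics/'+f+'.npz',mtx=c['mtx'],k1=c['k1'],R=c['R'],t=c['t'],image=c['image']); return c
def load(f): return np.load('pics/'+f+'.npz')
def dist(c): return np.array([float(c['k1']),0,0,0,0])
def ray(c,u,v):
    n=cv2.undistortPoints(np.array([[[u,v]]],float),c['mtx'],dist(c))[0,0]
    d=c['R'].T@np.array([n[0],n[1],1]); o=-c['R'].T@c['t']; return o,d
def at_z(c,u,v,z):
    o,d=ray(c,u,v); return o+d*(z-o[2])/d[2]
def proj(c,X):
    return cv2.projectPoints(np.atleast_2d(X).astype(float),cv2.Rodrigues(c['R'])[0],np.array(c['t'],float),c['mtx'],dist(c))[0][:,0]
def crop(f,x0,y0,x1,y1,s,out):
    im=cv2.imread('pics/'+f+'.png')[y0:y1,x0:x1]
    cv2.imwrite('pics/'+out+'.png',cv2.resize(im,None,fx=s,fy=s,interpolation=cv2.INTER_CUBIC))
E
python3 - <<'E'
from h import *
for n in ['scene','top','wrist']: c=snap(n,n+'0'); print(n,c['mtx'],c['k1'],-c['R'].T@c['t'])
print(ctrl.get_obs())
E
```

```text
pics
scene [[362.4916381    0.         255.48394231]
 [  0.         362.4916381  191.66955327]
 [  0.           0.           1.        ]] -0.11806499546697972 [ 1.13127817 -0.37103734  0.88901562]
top [[497.53685733   0.         251.3919164 ]
 [  0.         497.53685733 200.23024659]
 [  0.           0.           1.        ]] -0.13024498400296838 [3.64795469e-01 8.64112565e-04 1.58278813e+00]
wrist [[334.26924577   0.         261.37821971]
 [  0.         334.26924577 187.91633198]
 [  0.           0.           1.        ]] -0.03062420714628676 [ 0.29757146 -0.4967164   0.37224757]
{'time_s': 0.15, 'q': array([-1.35628708e+00,  1.81391469e-01,  1.60775012e+00, -2.09422758e-06,
        1.35380451e+00, -2.06298044e-01]), 'dq': array([ 0.00079918, -0.00164658, -0.00271171,  0.00199495, -0.00199732,
        0.00159025]), 'joint_efforts': array([-2.93367675e-04, -4.45266080e+01, -3.51692963e+01, -3.65807564e-04,
        5.81900749e-03, -4.73431555e-05]), 'eef_pos': array([ 0.23481509, -0.52442837,  0.23859287]), 'eef_rot': array([-4.75823147e-04,  8.39195214e-01, -5.43829876e-01, -4.81198229e-04]), 'wrist_force': array([ 0.31552272, -0.03476662,  0.1484673 ]), 'torque': array([ 0.04367696, -0.01544311, -0.07744749]), 'opening': 0.9995314903992307}
```

View pics/scene0.png

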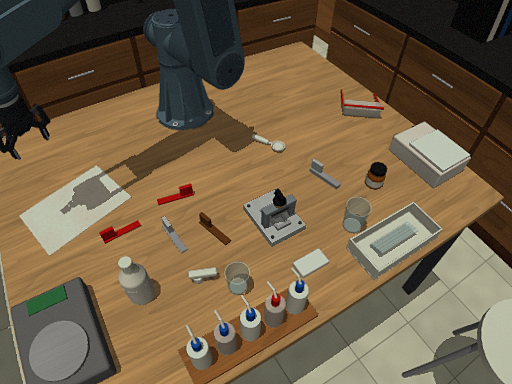

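View pics/top0.png

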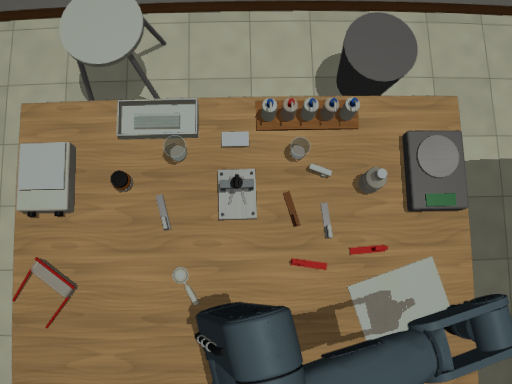

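View pics/wrist0.png

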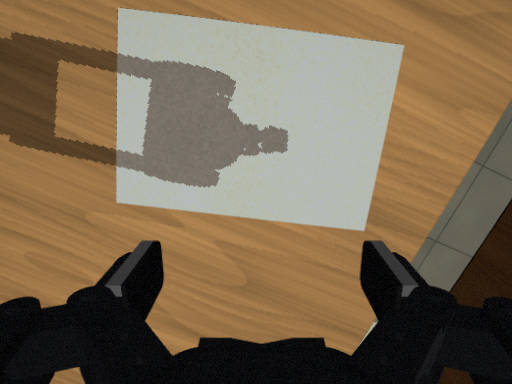

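Run:
```python
from h import *
crop('top0',140,150,350,250,3.8,'c1')
a=cv2.imread('pics/scene0.png')
def r(x0,y0,x1,y1): return cv2.resize(a[y0:y1,x0:x1],(390,390),interpolation=cv2.INTER_CUBIC)
cv2.imwrite('pics/c2.png',np.hstack([r(145,205,205,265),r(295,145,355,205)]))
crop('scene0',235,180,315,250,8,'c3')
```

```text
(no output)
```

View pics/c1.png

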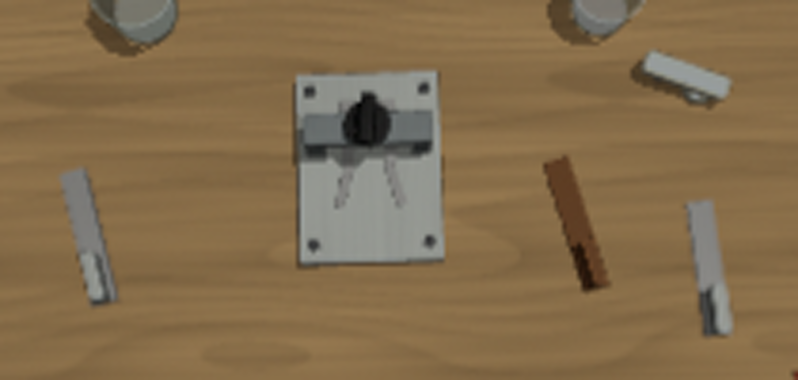

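View pics/c2.png

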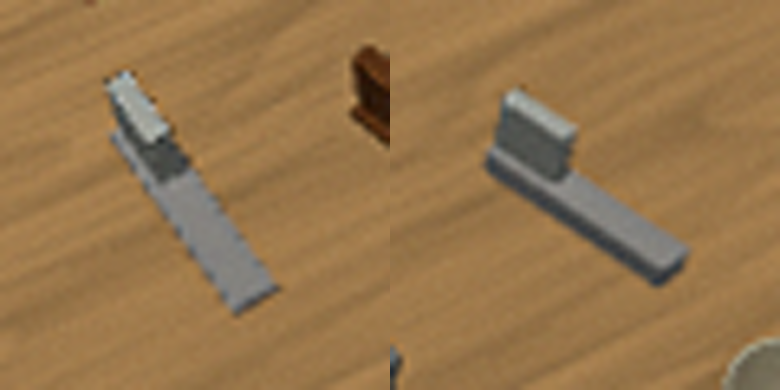

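View pics/c3.png

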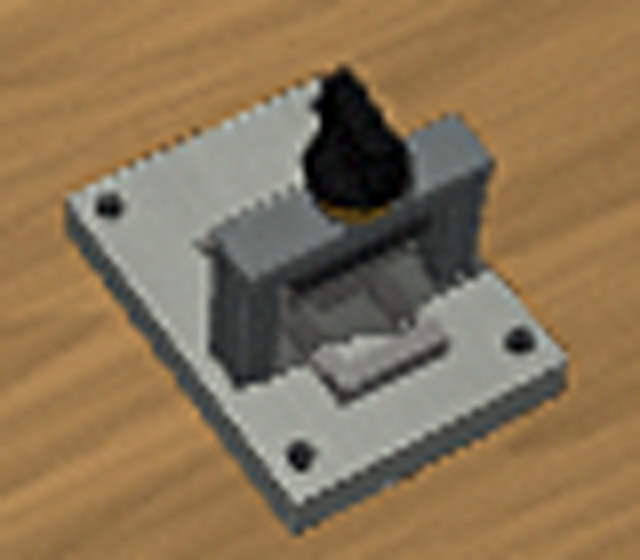

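```bash
cat >> h.py <<'E'
from scipy.optimize import least_squares
def P(pose,X):
    x,y,a=pose; X=np.atleast_2d(X); c,s=np.cos(a),np.sin(a)
    return np.c_[x+c*X[:,0]-s*X[:,1], y+s*X[:,0]+c*X[:,1], X[:,2]]
def fit(obs,p0):
    # obs: list of (cam, model pts, pixels)
    f=lambda p: np.concatenate([(proj(c,P(p,M))-np.array(U)).ravel() for c,M,U in obs])
    r=least_squares(f,p0,loss='soft_l1'); return r.x, f(r.x).reshape(-1,2)
E
python3 - <<'E'
from h import *
t=load('top0'); s=load('scene0')
u=lambda L,x0,y0,k:[((x+.5)/k-.5+x0,(y+.5)/k-.5+y0) for x,y in L]
bedM=np.array([[.06,.06,.024],[.06,-.06,.024],[-.1,-.06,.024],[-.1,.06,.024]])
bt=u([(296,76),(436,71),(443,260),(300,265)],140,150,3.8)
p,r=fit([(t,bedM,bt)],[.5,0,0]); print('bed top',p,r.round(1))
# scene corners c3 (x8, 235,180): left corner(65,203)=?; bottom (295,505); right (567,360)
bs=u([(567,358),(296,505),(66,205)],235,180,8)
M3=np.array([[.06,.06,.024],[.06,-.06,.024],[-.1,-.06,.024]])
p,r=fit([(s,M3,bs)],[.5,0,0]); print('bed scene',p,r.round(1))
p,r=fit([(s,M3,bs),(t,bedM,bt)],[.5,0,0]); print('bed both',p,r.round(1))
# gauge thin: tip upper corners
gM=np.array([[.095,.011,.005],[.095,-.011,.005],[-.02,.006,.04],[-.02,-.006,.04],[.02,.006,.04],[.02,-.006,.04]])
k=390/60
gs=u([(277,288),(237,311),(125,71),(107,80),(168,130),(150,140)],145,205,k)
p,r=fit([(s,gM,gs)],[.45,-.2,0]); print('g scene',p,r.round(1))
gt=u([(688,204),(712,201)],140,150,3.8)
p,r=fit([(s,gM,gs),(t,gM[:2],gt)],[.45,-.2,0]); print('g both',p,r.round(1))
crop('top0',310,195,345,245,12,'c4'); crop('scene0',155,205,195,255,12,'c5')
crop('scene0',260,180,305,225,12,'c6')
E
```

```text
bed top [0.63687139 0.01682476 0.01187132] [[-0.4 -0.1]
 [ 0.3  0.1]
 [ 0.3  0. ]
 [-0.2 -0. ]]
bed scene [0.63759845 0.01746651 0.02042628] [[ 0.4  0.1]
 [ 0.1  0.3]
 [-0.6 -0.6]]
bed both [0.63719315 0.01723935 0.01597241] [[ 0.2  0.1]
 [-0.2  0.2]
 [-0.6 -0.8]
 [-0.6 -0.1]
 [ 0.1 -0.1]
 [ 0.3 -0.1]
 [-0.2 -0.1]]
g scene [ 0.49038575 -0.26990814  0.10227683] [[ 0.2 -0.5]
 [-0.5 -0.1]
 [ 0.6 -0.1]
 [-0.3  0.4]
 [ 0.5 -0.1]
 [-0.4  0.4]]
g both [ 0.4900402  -0.26997903  0.09017816] [[-0.3 -0.3]
 [-0.9  0. ]
 [ 0.6 -0.2]
 [-0.3  0.3]
 [ 0.4 -0.1]
 [-0.6  0.4]
 [-0.7 -0.2]
 [-0.3 -0.2]]
```

View pics/c4.png

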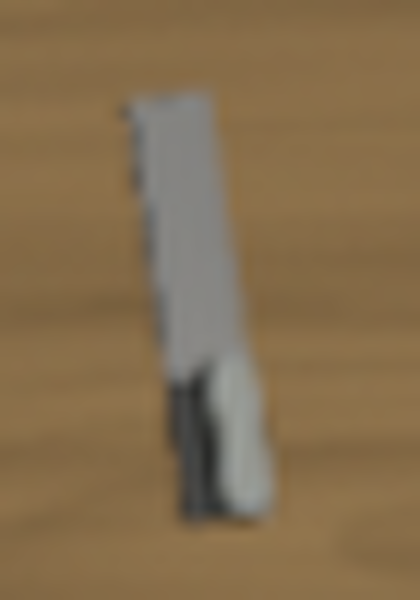

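View pics/c6.png

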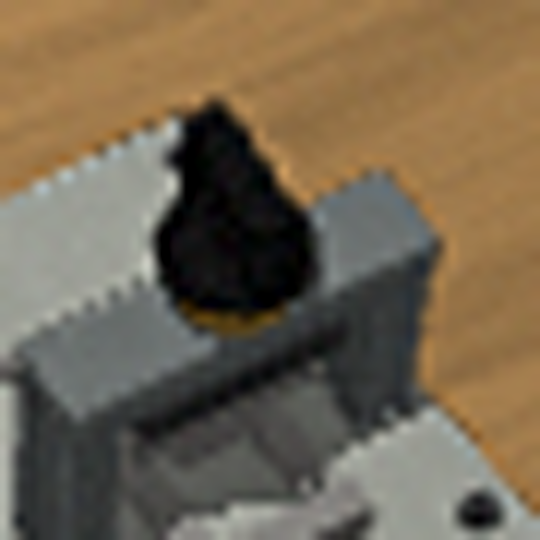

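```bash
cat >> h.py <<'E'
from scipy.spatial.transform import Rotation as Rn
def go(x,y,z,yaw):
    o=ctrl.get_obs(); w,a,b,c=o['eef_rot']; R=Rn.from_quat([a,b,c,w]).as_matrix()
    d=R.T@(np.array([x,y,z])-o['eef_pos'])*100
    cy=np.degrees(np.arctan2(R[1,0],R[0,0])); t=(cy-np.degrees(yaw)+180)%360-180
    print('t',o['time_s'],'pos',o['eef_pos'].round(4),'yaw',round(cy,2),'q6',o['q'][5].round(2),'F',o['wrist_force'].round(1),'T',o['torque'].round(3),'op',round(o['opening'],3))
    print('dx %.2f dy %.2f dz %.2f turn %.1f'%(*d,t))
E
python3 - <<'E'
from h import *
go(.49,-.27,.20,np.radians(-90)+.10)
w=load('wrist0'); print(w['R'])
E
```

```text
t 0.15 pos [ 0.2348 -0.5244  0.2386] yaw -65.89 q6 -0.21 F [ 0.3 -0.   0.1] T [ 0.044 -0.015 -0.077] op 1.0
dx -12.79 dy -33.68 dz 3.89 turn 18.4
[[ 0.40920351 -0.91244229 -0.00124333]
 [-0.87819226 -0.39421249  0.27087795]
 [-0.24765064 -0.10975233 -0.9626129 ]]
```

Emit:
drive_tool:
  commands:
    - {"dx": -6.4,"dy": -16.8,"dz": 0,"turn": 9}
    - {"dx": -12.8,"dy": -33.7,"dz": 0,"turn": 18.4}
    - {"dx": -12.8,"dy": -33.7,"dz": 2,"turn": 18.4}
    - {"dx": -12.8,"dy": -33.7,"dz": 3.9,"turn": 18.4}
    - {"dx": -12.8,"dy": -33.7,"dz": 3.9,"turn": 18.4}
    - {"dx": -12.8,"dy": -33.7,"dz": 3.9,"turn": 18.4}
    - {"dx": -12.8,"dy": -33.7,"dz": 3.9,"turn": 18.4}
    - {"dx": -12.8,"dy": -33.7,"dz": 3.9,"turn": 18.4}

```text
invalid input at $.commands[0]: expected keys gripper, dx, dy, dz, turn
```

Run:
```python
from h import *
snap('wrist','w1'); go(.49,-.27,.20,np.radians(-90)+.10)
```

```text
t 0.2 pos [ 0.2348 -0.5245  0.2387] yaw -65.89 q6 -0.21 F [-0.3  0.1 -0.6] T [-0.04  -0.049  0.033] op 1.001
dx -12.80 dy -33.69 dz 3.89 turn 18.4
```

View pics/w1.png

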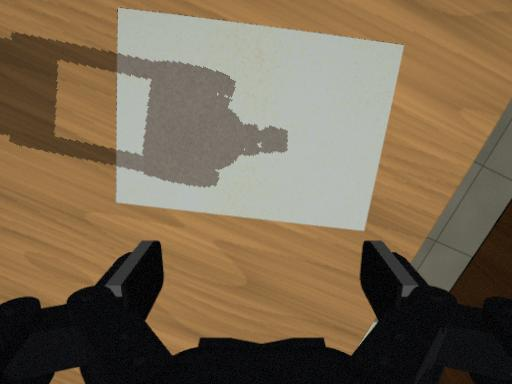

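All keys are needed in every row; the arm did not move. Resending.

Emit:
drive_tool:
  commands:
    - {"gripper": 0,"dx": -6.4,"dy": -16.8,"dz": 0,"turn": 9}
    - {"gripper": 0,"dx": -12.8,"dy": -33.7,"dz": 0,"turn": 18.4}
    - {"gripper": 0,"dx": -12.8,"dy": -33.7,"dz": 2,"turn": 18.4}
    - {"gripper": 0,"dx": -12.8,"dy": -33.7,"dz": 3.9,"turn": 18.4}
    - {"gripper": 0,"dx": -12.8,"dy": -33.7,"dz": 3.9,"turn": 18.4}
    - {"gripper": 0,"dx": -12.8,"dy": -33.7,"dz": 3.9,"turn": 18.4}
    - {"gripper": 0,"dx": -12.8,"dy": -33.7,"dz": 3.9,"turn": 18.4}
    - {"gripper": 0,"dx": -12.8,"dy": -33.7,"dz": 3.9,"turn": 18.4}
    - {"gripper": 0,"dx": -12.8,"dy": -33.7,"dz": 3.9,"turn": 18.4}

```text
time_s: 1.32
eef_pos: [0.4896, -0.2715, 0.2006]
eef_rot: [0.0, 0.741, -0.672, 0.0]
wrist_force: [-0.5, -0.8, 0.4]
opening: 0.997
```

Run:
```python
from h import *
snap('wrist','w1'); go(.49,-.27,.20,np.radians(-90)+.10)
```

```text
t 1.375 pos [ 0.4896 -0.2716  0.2006] yaw -84.4 q6 0.75 F [0.2 1.  0.8] T [-0.062  0.014 -0.004] op 0.999
dx -0.15 dy -0.05 dz 0.06 turn -0.1
```

View pics/w1.png

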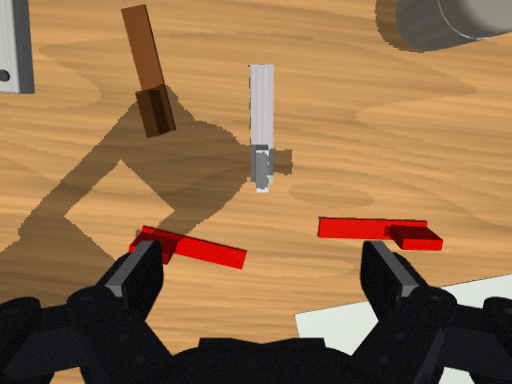

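Run:
```python
from h import *
crop('w1',232,56,302,206,4,'c7')
w=load('w1'); print(proj(w,P([.49,-.27,.095],[[.095,.011,.005],[.095,-.011,.005],[-.02,.006,.04],[-.02,-.006,.04],[.02,.006,.04],[.02,-.006,.04],[-.02,.011,.005],[-.02,-.011,.005]])).round(1).tolist())
```

```text
[[247.9, 64.2], [271.5, 64.3], [252.7, 193.5], [265.7, 193.5], [252.5, 150.2], [266.1, 150.3], [248.6, 183.6], [270.2, 183.7]]
```

View pics/c7.png

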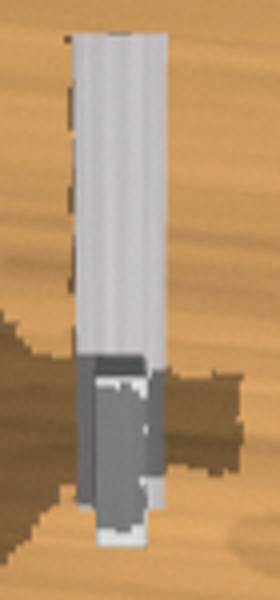

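Run:
```python
from h import *
w=load('w1');k=4
u=lambda L,x0,y0,k:[((x+.5)/k-.5+x0,(y+.5)/k-.5+y0) for x,y in L]
gM=np.array([[.095,.011,.005],[.095,-.011,.005],[-.02,.006,.04],[-.02,-.006,.04],[.02,.006,.04],[.02,-.006,.04],[-.02,.011,.005]])
p,r=fit([(w,gM,u([(73,34),(167,33),(96,547),(147,547),(95,376),(147,376),(78,508)],232,56,4))],[.49,-.27,.1])
print(p,r.round(1).tolist()); go(p[0],p[1],.2,p[2]-np.pi/2)
```

```text
[ 0.49088938 -0.27234528  0.10133862] [[-0.1, -0.6], [0.1, -0.4], [-0.2, 0.4], [0.1, 0.4], [-0.2, -0.1], [0.3, -0.1], [-0.0, 0.4]]
t 1.375 pos [ 0.4896 -0.2716  0.2006] yaw -84.4 q6 0.75 F [0.2 1.  0.8] T [-0.062  0.014 -0.004] op 0.999
dx 0.09 dy -0.12 dz 0.06 turn -0.2
```

Emit:
drive_tool:
  commands:
    - {"gripper": 0.3,"dx": 0.1,"dy": -0.1,"dz": 6,"turn": -0.2}
    - {"gripper": 0.3,"dx": 0.1,"dy": -0.1,"dz": 12,"turn": -0.2}
    - {"gripper": 0.3,"dx": 0.1,"dy": -0.1,"dz": 16,"turn": -0.2}
    - {"gripper": 0.3,"dx": 0.1,"dy": -0.1,"dz": 18.2,"turn": -0.2}
    - {"gripper": 0.3,"dx": 0.1,"dy": -0.1,"dz": 18.2,"turn": -0.2}
    - {"gripper": 0.3,"dx": 0.1,"dy": -0.1,"dz": 18.2,"turn": -0.2}
    - {"gripper": 1,"dx": 0.1,"dy": -0.1,"dz": 18.2,"turn": -0.2}
    - {"gripper": 1,"dx": 0.1,"dy": -0.1,"dz": 18.2,"turn": -0.2}
    - {"gripper": 1,"dx": 0.1,"dy": -0.1,"dz": 18.2,"turn": -0.2}
    - {"gripper": 1,"dx": 0.1,"dy": -0.1,"dz": 18.2,"turn": -0.2}
    - {"gripper": 1,"dx": 0.1,"dy": -0.1,"dz": 18.2,"turn": -0.2}
    - {"gripper": 1,"dx": 0.1,"dy": -0.1,"dz": 18.2,"turn": -0.2}

```text
time_s: 2.88
eef_pos: [0.4918, -0.2717, 0.0192]
eef_rot: [0.0, 0.743, -0.67, 0.001]
wrist_force: [-1.7, 1.4, 6.3]
opening: 0.128
```

Run:
```python
from h import *
go(.49,-.27,.12,-1.47); snap('wrist','w2')
```

```text
t 2.875 pos [ 0.4918 -0.2717  0.0192] yaw -84.08 q6 0.75 F [-1.7  1.4  6.3] T [ 0.117  0.133 -0.031] op 0.128
dx -0.18 dy 0.16 dz -10.08 turn 0.1
```

View pics/w2.png

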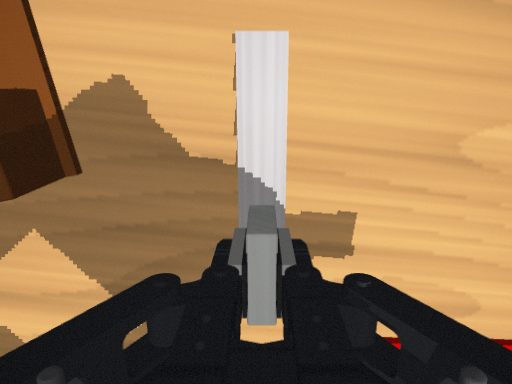

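Run:
```python
from h import *
w=load('w2')
gM=np.array([[.095,.011,.005],[.095,-.011,.005],[-.02,.006,.04],[-.02,-.006,.04],[.02,.006,.04],[.02,-.006,.04]])
p,r=fit([(w,gM,[(235,31.2),(288.5,31.2),(248,325),(276,325),(248,234),(276,234)])],[.49,-.27,.1])
print(p,r.round(1).tolist())
q=[-.14,0,0.12]; b=[.637,.017,.015]
print(P(b,[q])); go(.497,.015,.12,np.radians(-89.1))
```

```text
[ 0.49118607 -0.27226384  0.10440473] [[-0.2, -1.8], [0.2, -1.8], [-1.0, 1.6], [1.0, 1.6], [-2.4, 0.3], [2.4, 0.2]]
[[0.49701575 0.01490008 0.12      ]]
t 2.925 pos [ 0.4918 -0.2717  0.0192] yaw -84.08 q6 0.75 F [-1.7  0.4  6.6] T [0.115 0.13  0.02 ] op 0.132
dx -28.45 dy -3.48 dz -10.11 turn 5.0
```

Emit:
drive_tool:
  commands:
    - {"gripper": 1,"dx": 0,"dy": 0,"dz": -4,"turn": 0}
    - {"gripper": 1,"dx": 0,"dy": 0,"dz": -9,"turn": 0}
    - {"gripper": 1,"dx": -5,"dy": -0.5,"dz": -10.1,"turn": 1}
    - {"gripper": 1,"dx": -10,"dy": -1.2,"dz": -10.1,"turn": 2}
    - {"gripper": 1,"dx": -15,"dy": -1.9,"dz": -10.1,"turn": 3}
    - {"gripper": 1,"dx": -20,"dy": -2.5,"dz": -10.1,"turn": 4}
    - {"gripper": 1,"dx": -25,"dy": -3,"dz": -10.1,"turn": 5}
    - {"gripper": 1,"dx": -28.4,"dy": -3.5,"dz": -10.1,"turn": 5}
    - {"gripper": 1,"dx": -28.4,"dy": -3.5,"dz": -10.1,"turn": 5}
    - {"gripper": 1,"dx": -28.4,"dy": -3.5,"dz": -10.1,"turn": 5}
    - {"gripper": 1,"dx": -28.4,"dy": -3.5,"dz": -10.1,"turn": 5}
    - {"gripper": 1,"dx": -28.4,"dy": -3.5,"dz": -10.1,"turn": 5}

```text
time_s: 4.42
eef_pos: [0.4969, 0.014, 0.1192]
eef_rot: [0.0, 0.712, -0.702, -0.0]
wrist_force: [-0.6, -0.2, -1.3]
opening: 0.128
```

Run:
```python
from h import *
go(.497,.015,.12,np.radians(-89.1)); snap('wrist','w3')
```

```text
t 4.425 pos [0.4969 0.014  0.1192] yaw -89.17 q6 1.35 F [-0.6 -0.2 -1.3] T [-0.015  0.041 -0.013] op 0.128
dx -0.10 dy -0.01 dz -0.08 turn -0.1
```

View pics/w3.png

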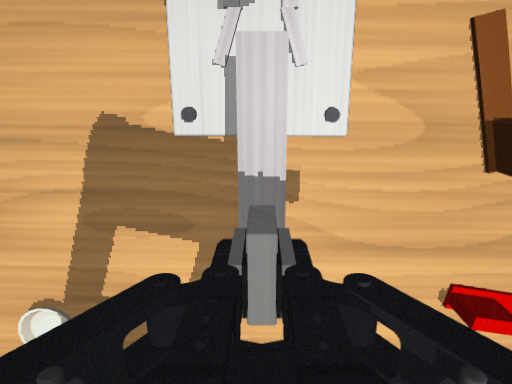

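Run:
```python
from h import *
crop('w3',150,0,370,145,3.6,'c8')
w=load('w3')
print(proj(w,P([.637,.017,.015],[[-.1,.06,.024],[-.1,-.06,.024],[-.054,.023,.029],[-.054,-.023,.029],[-.02,.013,.029],[-.02,-.013,.029]])).round(1).tolist())
```

```text
[[171.8, 137.5], [347.1, 137.5], [223.0, 65.7], [295.6, 65.7], [237.9, 7.0], [280.6, 7.0]]
```

View pics/c8.png

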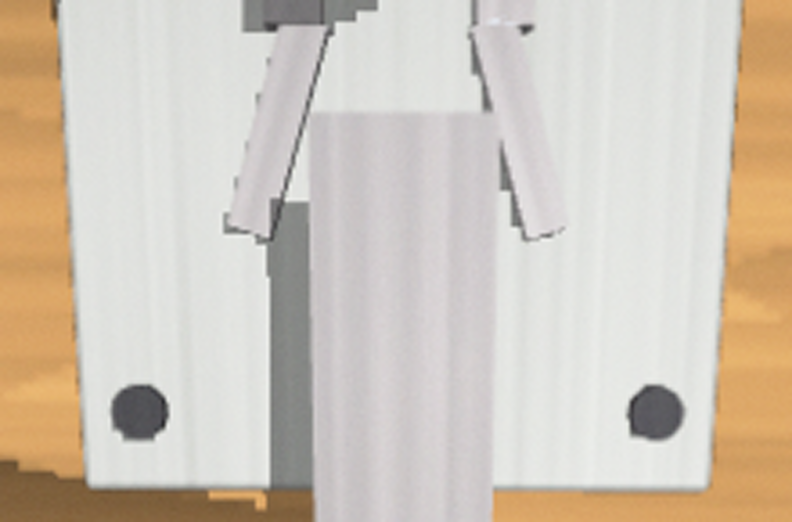

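Run:
```python
from h import *
w=load('w3')
M=np.array([[-.1,.06,.024],[-.1,-.06,.024],[-.054,.023,.029],[-.054,-.023,.029],[-.02,.013,.029],[-.02,-.013,.029]])
p,r=fit([(w,M,[(174.4,135.2),(346.6,135.2),(225,66.3),(295.8,66.6),(240.8,7.1),(280.2,7.1)])],[.637,.017,.015])
print(p,r.round(1).tolist())
# gauge in grip: tip top edge
gM=np.array([[.095,.011,.005],[.095,-.011,.005],[-.02,.006,.04],[-.02,-.006,.04]])
zz=.1012
from scipy.optimize import least_squares
U=np.array([(236.2,31),(287.8,31),(248,325),(276,325)])
f=lambda q: (proj(w,P(q[:3],gM+[0,0,q[3]]))-U).ravel()
s=least_squares(f,[.497,.015,.015,.1]); print(s.x,s.fun.round(1))
f=lambda q: (proj(w,P(q[:3],gM+[0,0,.101]))-U).ravel()
s=least_squares(f,[.497,.015,.015]); print(s.x,s.fun.round(1))
```

```text
[0.63700919 0.0162382  0.01389449] [[-1.6, 2.2], [1.5, 2.4], [-0.9, -0.7], [0.9, -0.9], [-1.7, -0.1], [1.6, -0.1]]
[0.49582023 0.01339383 0.01488926 0.09849298] [-0.8  0.1  0.8  0.1 -0.8 -0.1  0.8 -0.1]
[0.49632362 0.01340747 0.01488823] [-1.3 -2.3  1.3 -2.3 -1.1  3.   1.1  3. ]
```

Emit:
drive_tool:
  commands:
    - {"gripper": 1,"dx": -0.1,"dy": 0,"dz": 3,"turn": 0}
    - {"gripper": 1,"dx": -0.1,"dy": 0,"dz": 5.5,"turn": 0}
    - {"gripper": 1,"dx": -0.1,"dy": 0,"dz": 7,"turn": 0}
    - {"gripper": 1,"dx": -0.1,"dy": 0,"dz": 7.3,"turn": 0}
    - {"gripper": 1,"dx": -0.1,"dy": 0,"dz": 7.5,"turn": 0}
    - {"gripper": 1,"dx": -0.1,"dy": 0,"dz": 7.5,"turn": 0}
    - {"gripper": 1,"dx": -0.1,"dy": 0,"dz": 7.5,"turn": 0}

```text
time_s: 5.35
eef_pos: [0.4974, 0.0158, 0.045]
eef_rot: [-0.0, 0.713, -0.701, 0.001]
wrist_force: [-0.6, 0.6, -1.5]
opening: 0.131
```

Run:
```python
from h import *
go(.57,.015,.043,np.radians(-89.1)); snap('wrist','w4'); snap('scene','s4')
crop('s4',215,160,325,255,7,'c9')
```

```text
t 5.35 pos [0.4974 0.0158 0.045 ] yaw -89.08 q6 1.35 F [-0.6  0.6 -1.5] T [-0.   -0.    0.01] op 0.131
dx 0.19 dy -7.26 dz 0.20 turn 0.0
```

View pics/w4.png

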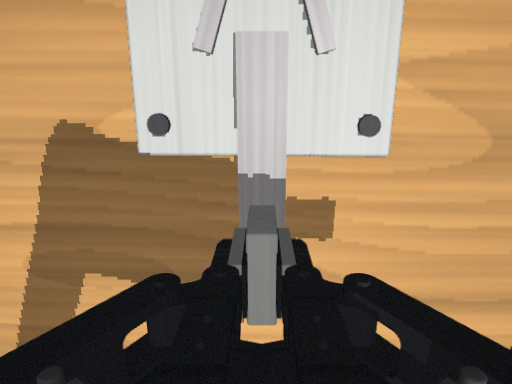

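View pics/c9.png

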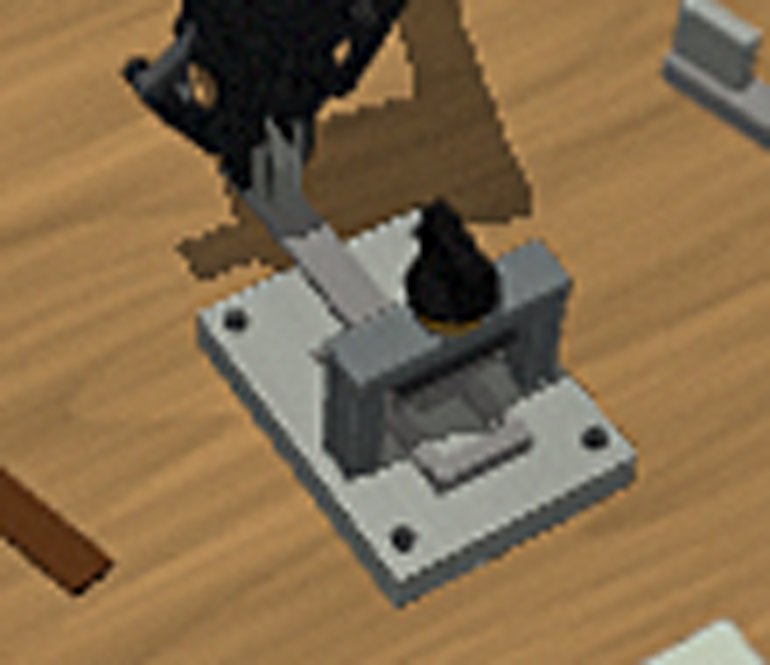

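Emit:
drive_tool:
  commands:
    - {"gripper": 1,"dx": 0.08,"dy": 0,"dz": 0.1,"turn": 0}
    - {"gripper": 1,"dx": 0.08,"dy": 0,"dz": 0.2,"turn": 0}
    - {"gripper": 1,"dx": 0.08,"dy": -0.3,"dz": 0.2,"turn": 0}
    - {"gripper": 1,"dx": 0.08,"dy": -0.7,"dz": 0.2,"turn": 0}
    - {"gripper": 1,"dx": 0.08,"dy": -1.1,"dz": 0.2,"turn": 0}
    - {"gripper": 1,"dx": 0.08,"dy": -1.5,"dz": 0.2,"turn": 0}
    - {"gripper": 1,"dx": 0.08,"dy": -1.5,"dz": 0.2,"turn": 0}

```text
time_s: 6.32
eef_pos: [0.5114, 0.0153, 0.0431]
eef_rot: [0.001, 0.713, -0.701, -0.001]
wrist_force: [-7.3, -0.6, 12.4]
opening: 0.132
```

Run:
```python
from h import *
go(.567,.0155,.043,np.radians(-89.1)); snap('wrist','w5')
```

```text
t 6.325 pos [0.5114 0.0153 0.0431] yaw -89.07 q6 1.35 F [-7.3 -0.6 12.4] T [0.087 0.927 0.   ] op 0.132
dx 0.07 dy -5.56 dz 0.00 turn 0.0
```

View pics/w5.png

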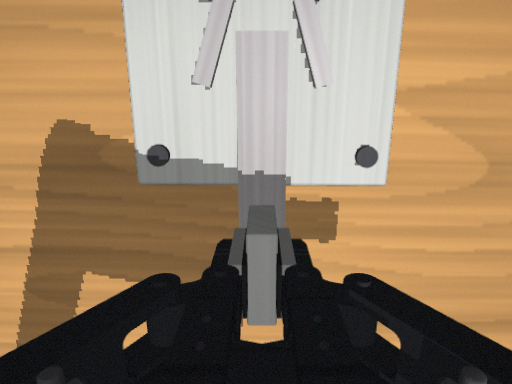

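Emit:
drive_tool:
  commands:
    - {"gripper": 1,"dx": 0.03,"dy": 0,"dz": -0.08,"turn": 0}
    - {"gripper": 1,"dx": 0.03,"dy": -0.4,"dz": -0.08,"turn": 0}
    - {"gripper": 1,"dx": 0.03,"dy": -0.8,"dz": -0.08,"turn": 0}
    - {"gripper": 1,"dx": 0.03,"dy": -1.2,"dz": -0.08,"turn": 0}
    - {"gripper": 1,"dx": 0.03,"dy": -1.2,"dz": -0.08,"turn": 0}

```text
time_s: 7.0
eef_pos: [0.5247, 0.0151, 0.0432]
eef_rot: [-0.0, 0.713, -0.701, 0.0]
wrist_force: [0.3, 0.1, 2.3]
opening: 0.126
```

Run:
```python
from h import *
go(.567,.0155,.043,np.radians(-89.1)); snap('wrist','w6')
```

```text
t 7.0 pos [0.5247 0.0151 0.0432] yaw -89.09 q6 1.36 F [0.3 0.1 2.3] T [-0.003  0.005  0.027] op 0.126
dx 0.03 dy -4.23 dz 0.02 turn 0.0
```

View pics/w6.png

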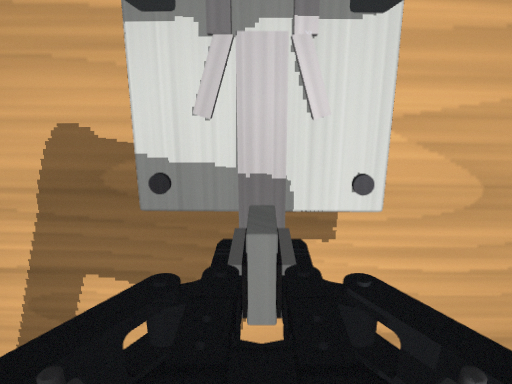

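Run:
```python
from h import *
crop('w6',185,0,335,125,5,'c10')
```

```text
(no output)
```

View pics/c10.png

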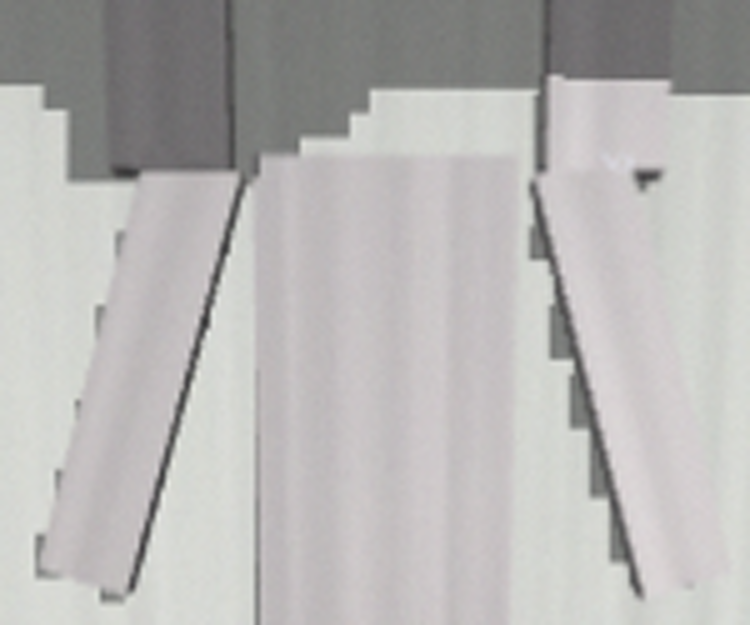

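Emit:
drive_tool:
  commands:
    - {"gripper": 1,"dx": 0,"dy": -0.4,"dz": 0,"turn": 0}
    - {"gripper": 1,"dx": 0,"dy": -0.8,"dz": 0,"turn": 0}
    - {"gripper": 1,"dx": 0,"dy": -1.2,"dz": 0,"turn": 0}
    - {"gripper": 1,"dx": 0,"dy": -1.6,"dz": 0,"turn": 0}
    - {"gripper": 1,"dx": 0,"dy": -1.6,"dz": 0,"turn": 0}

```text
time_s: 7.68
eef_pos: [0.5402, 0.0154, 0.0432]
eef_rot: [-0.0, 0.713, -0.701, 0.0]
wrist_force: [-1.1, 0.1, 3.1]
opening: 0.128
```

Run:
```python
from h import *
go(.567,.0155,.043,np.radians(-89.1)); snap('wrist','w7')
```

```text
t 7.675 pos [0.5402 0.0154 0.0432] yaw -89.09 q6 1.36 F [-1.1  0.1  3.1] T [0.026 0.174 0.027] op 0.128
dx 0.03 dy -2.68 dz 0.02 turn 0.0
```

View pics/w7.png

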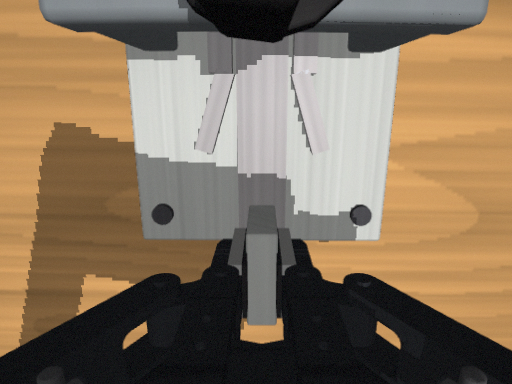

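Gauge centred between the rails (edges at columns 237 and 288), tip now passing under the blade with no force. Continuing.

Emit:
drive_tool:
  commands:
    - {"gripper": 1,"dx": 0,"dy": -0.4,"dz": 0,"turn": 0}
    - {"gripper": 1,"dx": 0,"dy": -0.8,"dz": 0,"turn": 0}
    - {"gripper": 1,"dx": 0,"dy": -1.2,"dz": 0,"turn": 0}
    - {"gripper": 1,"dx": 0,"dy": -1.6,"dz": 0,"turn": 0}
    - {"gripper": 1,"dx": 0,"dy": -2.0,"dz": 0,"turn": 0}
    - {"gripper": 1,"dx": 0,"dy": -2.2,"dz": 0,"turn": 0}
    - {"gripper": 1,"dx": 0,"dy": -2.2,"dz": 0,"turn": 0}

```text
time_s: 8.6
eef_pos: [0.5615, 0.0158, 0.0432]
eef_rot: [0.0, 0.713, -0.701, -0.0]
wrist_force: [-4.0, -0.5, 6.6]
opening: 0.13
```

Emit:
drive_tool:
  commands:
    - {"gripper": 1,"dx": 0,"dy": -0.1,"dz": 0,"turn": 0}
    - {"gripper": 1,"dx": 0,"dy": -0.2,"dz": 0,"turn": 0}
    - {"gripper": 1,"dx": 0,"dy": -0.2,"dz": 0,"turn": 0}

```text
time_s: 8.98
eef_pos: [0.5632, 0.0159, 0.0432]
eef_rot: [0.0, 0.713, -0.701, -0.001]
wrist_force: [-4.6, -0.0, 6.6]
opening: 0.129
```

Emit:
drive_tool:
  commands:
    - {"gripper": 1,"dx": 0,"dy": -0.1,"dz": -0.03,"turn": 0}
    - {"gripper": 1,"dx": 0,"dy": -0.2,"dz": -0.03,"turn": 0}
    - {"gripper": 1,"dx": 0,"dy": -0.2,"dz": -0.03,"turn": 0}

```text
time_s: 9.35
eef_pos: [0.5659, 0.0159, 0.0432]
eef_rot: [-0.0, 0.713, -0.701, -0.0]
wrist_force: [-1.5, 0.8, 0.6]
opening: 0.132
```

Emit:
drive_tool:
  commands:
    - {"gripper": 1,"dx": 0,"dy": -0.1,"dz": 0,"turn": 0}
    - {"gripper": 1,"dx": 0,"dy": -0.1,"dz": 0,"turn": 0}

```text
time_s: 9.6
eef_pos: [0.5671, 0.0158, 0.0432]
eef_rot: [-0.0, 0.713, -0.701, 0.0]
wrist_force: [-0.0, -0.4, -1.8]
opening: 0.128
```

Emit:
drive_tool:
  commands:
    - {"gripper": 1,"dx": 0,"dy": -0.1,"dz": 0,"turn": 0}
    - {"gripper": 1,"dx": 0,"dy": -0.1,"dz": 0,"turn": 0}

```text
time_s: 9.85
eef_pos: [0.568, 0.0159, 0.0433]
eef_rot: [-0.0, 0.713, -0.701, 0.0]
wrist_force: [-0.4, -0.6, -1.9]
opening: 0.132
```

Emit:
drive_tool:
  commands:
    - {"gripper": 1,"dx": 0,"dy": -0.1,"dz": 0,"turn": 0}
    - {"gripper": 1,"dx": 0,"dy": -0.1,"dz": 0,"turn": 0}

```text
time_s: 10.1
eef_pos: [0.5687, 0.0159, 0.0433]
eef_rot: [0.0, 0.713, -0.701, -0.0]
wrist_force: [-1.7, -0.4, 0.1]
opening: 0.129
```

Emit:
drive_tool:
  commands:
    - {"gripper": 1,"dx": 0,"dy": -0.1,"dz": 0,"turn": 0}
    - {"gripper": 1,"dx": 0,"dy": -0.1,"dz": 0,"turn": 0}

```text
time_s: 10.35
eef_pos: [0.5687, 0.016, 0.0432]
eef_rot: [0.001, 0.713, -0.701, -0.001]
wrist_force: [-5.8, -0.9, 3.1]
opening: 0.127
```

Run:
```python
from h import *
go(.567,.0155,.043,np.radians(-89.1)); snap('wrist','w8'); snap('scene','s8')
crop('s8',215,160,325,255,7,'c11')
```

```text
t 10.35 pos [0.5687 0.016  0.0432] yaw -89.08 q6 1.37 F [-5.8 -0.9  3.1] T [-0.041  0.74  -0.024] op 0.127
dx 0.04 dy 0.17 dz 0.02 turn 0.0
```

View pics/c11.png

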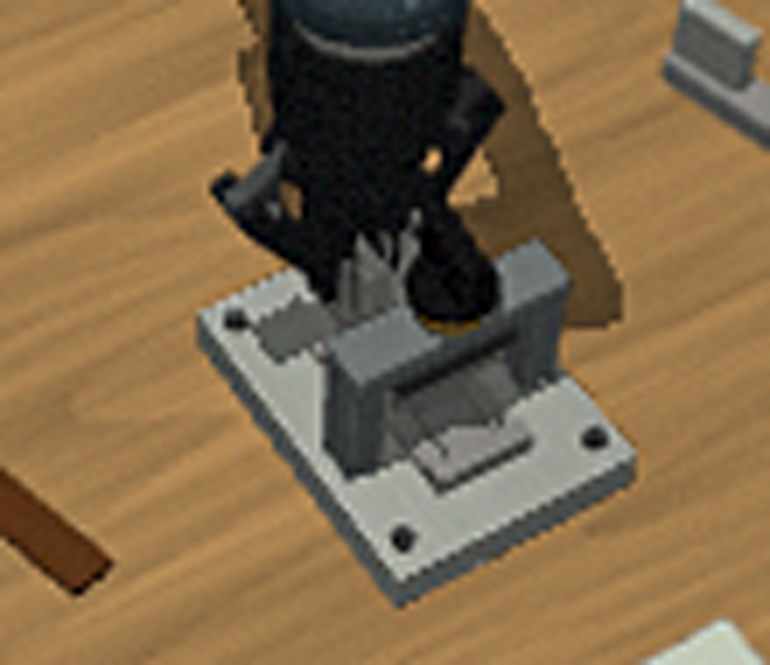

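View pics/w8.png

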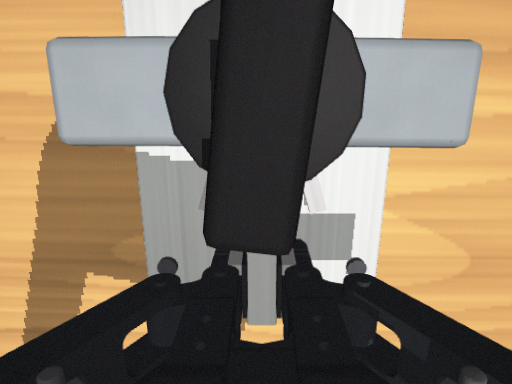

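Emit:
drive_tool:
  commands:
    - {"gripper": 1,"dx": 0,"dy": 0.08,"dz": 0,"turn": 0}
    - {"gripper": 0.6,"dx": 0,"dy": 0.08,"dz": 0,"turn": 0}
    - {"gripper": 0.6,"dx": 0,"dy": 0.08,"dz": 0,"turn": 0}
    - {"gripper": 0.6,"dx": 0,"dy": 0.08,"dz": 0,"turn": 0}
    - {"gripper": 0.6,"dx": 0,"dy": 0.08,"dz": -1,"turn": 0}
    - {"gripper": 0.6,"dx": 0,"dy": 0.08,"dz": -4,"turn": 0}
    - {"gripper": 0.6,"dx": 0,"dy": 0.08,"dz": -9,"turn": 0}
    - {"gripper": 0.3,"dx": 0,"dy": 0.08,"dz": -15,"turn": 0}
    - {"gripper": 0.3,"dx": 0,"dy": 0.08,"dz": -18,"turn": 0}
    - {"gripper": 0.3,"dx": 0,"dy": 0.08,"dz": -18,"turn": 0}
    - {"gripper": 0.3,"dx": 0,"dy": 0.08,"dz": -18,"turn": 0}

```text
time_s: 11.82
eef_pos: [0.5685, 0.016, 0.2228]
eef_rot: [0.0, 0.713, -0.701, -0.0]
wrist_force: [-0.3, -0.8, -0.2]
opening: 0.697
```

Run:
```python
from h import *
go(.637,.0165,.23,np.radians(85)); snap('wrist','w9')
crop('w9',160,0,400,170,3.3,'c12')
```

```text
t 11.825 pos [0.5685 0.016  0.2228] yaw -89.09 q6 1.37 F [-0.3 -0.8 -0.2] T [-0.015  0.067  0.005] op 0.697
dx 0.06 dy -6.85 dz -0.73 turn -174.1
```

View pics/w9.png

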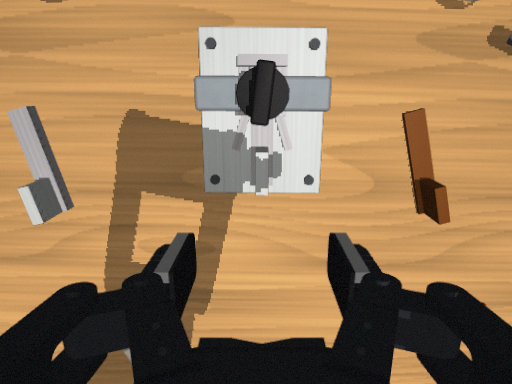

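Run:
```python
from h import *
crop('w9',225,45,305,145,6,'c12')
```

```text
(no output)
```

View pics/c12.png

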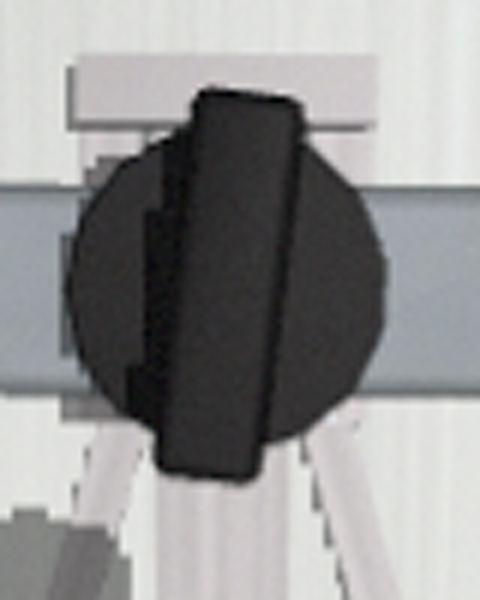

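Run:
```python
from h import *
w=load('w9')
u=lambda L,x0,y0,k:[((x+.5)/k-.5+x0,(y+.5)/k-.5+y0) for x,y in L]
M=np.array([[.02,.006,.14],[.02,-.006,.14],[-.02,-.006,.14],[-.02,.006,.14]])
p,r=fit([(w,M,u([(195,90),(303,98),(257,483),(157,473)],225,45,6))],[.637,.0165,-.1]); print(p,np.degrees(p[2]),r.round(1).tolist())
print('screw',.0145-p[2])
go(p[0],p[1],.20,p[2]+np.pi/2)
```

```text
[ 0.63772592  0.01615612 -0.09563336] -5.479388053177679 [[-0.7, -1.4], [0.9, -0.4], [0.9, 1.2], [-1.1, 0.7]]
screw 0.11013336252239264
t 11.875 pos [0.5682 0.016  0.222 ] yaw -89.09 q6 1.37 F [-0.6 -0.7 -0.5] T [-0.008  0.007  0.015] op 0.702
dx 0.10 dy -6.96 dz 2.19 turn -173.6
```

Emit:
drive_tool:
  commands:
    - {"gripper": 0.3,"dx": 0,"dy": -1,"dz": 0,"turn": -10}
    - {"gripper": 0.3,"dx": 0,"dy": -2,"dz": 0,"turn": -20}
    - {"gripper": 0.3,"dx": 0,"dy": -3,"dz": 0,"turn": -30}
    - {"gripper": 0.3,"dx": 0,"dy": -4,"dz": 0,"turn": -40}
    - {"gripper": 0.3,"dx": 0.05,"dy": -5,"dz": 0,"turn": -50}
    - {"gripper": 0.3,"dx": 0.1,"dy": -6,"dz": 0,"turn": -60}
    - {"gripper": 0.3,"dx": 0.1,"dy": -6.96,"dz": 0,"turn": -70}
    - {"gripper": 0.3,"dx": 0.1,"dy": -6.96,"dz": 0,"turn": -80}
    - {"gripper": 0.3,"dx": 0.1,"dy": -6.96,"dz": 0,"turn": -90}
    - {"gripper": 0.3,"dx": 0.1,"dy": -6.96,"dz": 0,"turn": -100}
    - {"gripper": 0.3,"dx": 0.1,"dy": -6.96,"dz": 0,"turn": -110}
    - {"gripper": 0.3,"dx": 0.1,"dy": -6.96,"dz": 0,"turn": -120}
    - {"gripper": 0.3,"dx": 0.1,"dy": -6.96,"dz": 0,"turn": -130}
    - {"gripper": 0.3,"dx": 0.1,"dy": -6.96,"dz": 0,"turn": -140}
    - {"gripper": 0.3,"dx": 0.1,"dy": -6.96,"dz": 0,"turn": -150}
    - {"gripper": 0.3,"dx": 0.1,"dy": -6.96,"dz": 0,"turn": -160}
    - {"gripper": 0.3,"dx": 0.1,"dy": -6.96,"dz": 0,"turn": -170}
    - {"gripper": 0.3,"dx": 0.1,"dy": -6.96,"dz": 0,"turn": -173.6}
    - {"gripper": 0.3,"dx": 0.1,"dy": -6.96,"dz": 0,"turn": -173.6}
    - {"gripper": 0.3,"dx": 0.1,"dy": -6.96,"dz": 0,"turn": -173.6}

```text
time_s: 14.38
eef_pos: [0.6382, 0.016, 0.2222]
eef_rot: [-0.001, 0.741, 0.672, -0.001]
wrist_force: [-0.0, 0.3, 0.1]
opening: 0.701
```

Run:
```python
from h import *
go(.6377,.0162,.126,np.radians(84.52)); snap('wrist','w10')
```

```text
t 14.375 pos [0.6382 0.016  0.2222] yaw 84.43 q6 -1.63 F [-0.   0.3  0.1] T [-0.033 -0.002  0.015] op 0.701
dx 0.01 dy -0.03 dz 9.62 turn -0.1
```

View pics/w10.png

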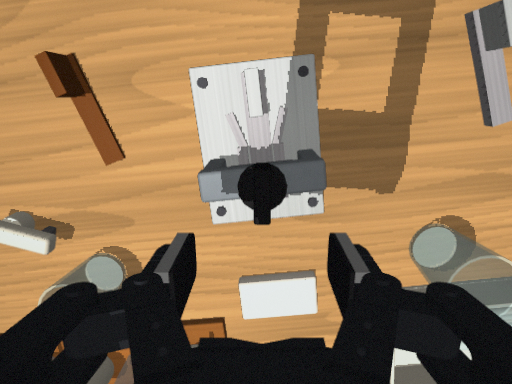

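Emit:
drive_tool:
  commands:
    - {"gripper": 0.4,"dx": 0,"dy": -0.03,"dz": 4,"turn": 0}
    - {"gripper": 0.4,"dx": 0,"dy": -0.03,"dz": 7,"turn": 0}
    - {"gripper": 0.4,"dx": 0,"dy": -0.03,"dz": 9,"turn": 0}
    - {"gripper": 0.4,"dx": 0,"dy": -0.03,"dz": 9.5,"turn": 0}
    - {"gripper": 0.4,"dx": 0,"dy": -0.03,"dz": 9.5,"turn": 0}
    - {"gripper": 0.4,"dx": 0,"dy": -0.03,"dz": 9.5,"turn": 0}

```text
time_s: 15.18
eef_pos: [0.6394, 0.0159, 0.1299]
eef_rot: [0.001, 0.74, 0.672, 0.001]
wrist_force: [0.7, -0.5, 0.5]
opening: 0.602
```

Emit:
drive_tool:
  commands:
    - {"gripper": 1,"dx": 0,"dy": 0,"dz": 0,"turn": 0}
    - {"gripper": 1,"dx": 0,"dy": 0,"dz": 0,"turn": 0}
    - {"gripper": 1,"dx": 0,"dy": 0,"dz": 0,"turn": 0}
    - {"gripper": 1,"dx": 0,"dy": 0,"dz": 0,"turn": 0}
    - {"gripper": 1,"dx": 0,"dy": 0,"dz": 0,"turn": 0}

```text
time_s: 15.8
eef_pos: [0.6387, 0.0163, 0.1291]
eef_rot: [0.0, 0.74, 0.673, 0.0]
wrist_force: [-0.7, 3.2, 4.6]
opening: 0.123
```

Run:
```python
from h import *
go(.6377,.0162,.126,np.radians(84.52)); snap('wrist','w11')
```

```text
t 15.8 pos [0.6387 0.0163 0.1291] yaw 84.52 q6 -1.64 F [-0.7  3.2  4.6] T [ 0.395  0.261 -0.059] op 0.123
dx -0.02 dy -0.10 dz 0.31 turn 0.0
```

View pics/w11.png

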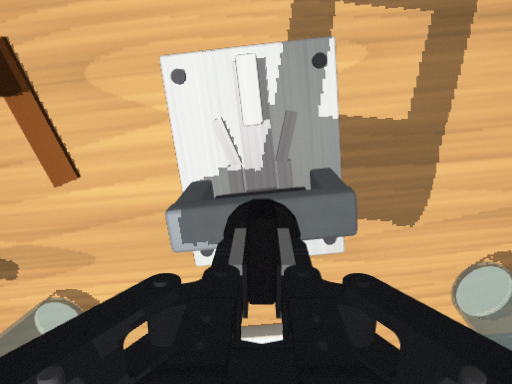

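Emit:
drive_tool:
  commands:
    - {"gripper": 1,"dx": 0,"dy": -0.05,"dz": 0,"turn": 5}
    - {"gripper": 1,"dx": 0,"dy": -0.05,"dz": 0,"turn": 12}
    - {"gripper": 1,"dx": 0,"dy": -0.05,"dz": 0,"turn": 19}
    - {"gripper": 1,"dx": 0,"dy": -0.05,"dz": 0,"turn": 25}
    - {"gripper": 1,"dx": 0,"dy": -0.05,"dz": 0,"turn": 30}
    - {"gripper": 1,"dx": 0,"dy": -0.05,"dz": 0,"turn": 30}

```text
time_s: 16.6
eef_pos: [0.6385, 0.0159, 0.1292]
eef_rot: [0.001, 0.889, 0.458, 0.001]
wrist_force: [-1.2, 0.8, 5.4]
opening: 0.127
```

```bash
cat >> h.py <<'E'
def st(bed=.0145):
    o=ctrl.get_obs(); w,a,b,c=o['eef_rot']; R=Rn.from_quat([a,b,c,w]).as_matrix(); y=np.arctan2(R[1,0],R[0,0])
    print('t%.2f'%o['time_s'],o['eef_pos'].round(4),'screw %.3f'%((bed-(y-np.pi/2)+np.pi)%(2*np.pi)-np.pi),'F',o['wrist_force'].round(1),'T',o['torque'].round(3),'q6 %.2f e6 %.3f'%(o['q'][5],o['joint_efforts'][5]))
E
python3 -c "
from h import *
st()"
```

```text
t16.60 [0.6385 0.0159 0.1292] screw 0.634 F [-1.2  0.8  5.4] T [ 0.101  0.031 -0.063] q6 -1.11 e6 0.355
```

Emit:
drive_tool:
  commands:
    - {"gripper": 1,"dx": 0,"dy": 0,"dz": 0,"turn": 2}
    - {"gripper": 1,"dx": 0,"dy": 0,"dz": 0,"turn": 4}

```text
time_s: 16.85
eef_pos: [0.6385, 0.0158, 0.1292]
eef_rot: [0.001, 0.904, 0.427, 0.001]
wrist_force: [0.3, 0.8, 6.4]
opening: 0.12
```

```bash
python3 -c "
from h import *
st()"
```

```text
t16.85 [0.6385 0.0158 0.1292] screw 0.703 F [0.3 0.8 6.4] T [0.02  0.146 0.079] q6 -1.04 e6 -0.298
```

Emit:
drive_tool:
  commands:
    - {"gripper": 1,"dx": 0,"dy": 0,"dz": 0,"turn": 2}
    - {"gripper": 1,"dx": 0,"dy": 0,"dz": 0,"turn": 4}

```text
time_s: 17.1
eef_pos: [0.6384, 0.0158, 0.1291]
eef_rot: [0.001, 0.919, 0.395, 0.0]
wrist_force: [-0.3, 0.7, 5.3]
opening: 0.125
```

```bash
python3 -c "
from h import *
st()"
```

```text
t17.10 [0.6384 0.0158 0.1291] screw 0.773 F [-0.3  0.7  5.3] T [-0.007  0.162  0.073] q6 -0.97 e6 -0.294
```

Emit:
drive_tool:
  commands:
    - {"gripper": 1,"dx": 0,"dy": 0,"dz": 0,"turn": 2}
    - {"gripper": 1,"dx": 0,"dy": 0,"dz": 0,"turn": 4}

```text
time_s: 17.35
eef_pos: [0.6384, 0.0157, 0.1291]
eef_rot: [0.001, 0.932, 0.363, 0.0]
wrist_force: [-1.0, 0.7, 5.4]
opening: 0.127
```

```bash
python3 -c "
from h import *
st(); snap('scene','s12'); snap('wrist','w12')
crop('s12',215,160,325,255,7,'c13')"
```

```text
t17.35 [0.6384 0.0157 0.1291] screw 0.843 F [-1.   0.7  5.4] T [-0.033  0.223  0.031] q6 -0.90 e6 -0.294
```

View pics/c13.png

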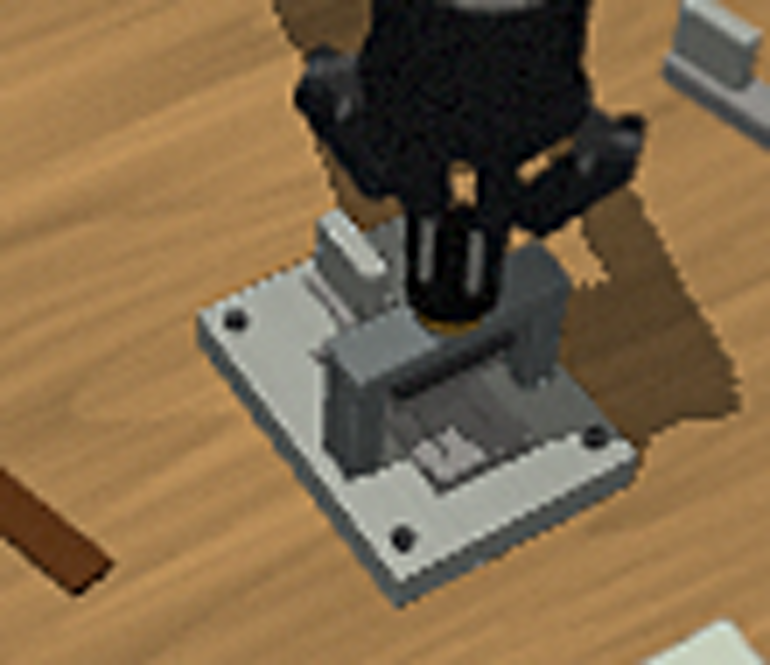

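View pics/w12.png

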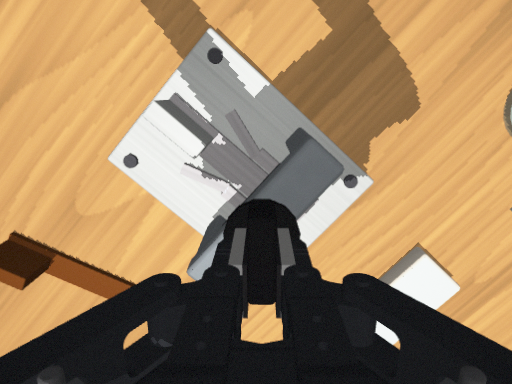

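Emit:
drive_tool:
  commands:
    - {"gripper": 1,"dx": 0,"dy": 0,"dz": 0,"turn": 2}
    - {"gripper": 1,"dx": 0,"dy": 0,"dz": 0,"turn": 4}

```text
time_s: 17.7
eef_pos: [0.6383, 0.0157, 0.1292]
eef_rot: [0.001, 0.944, 0.33, 0.0]
wrist_force: [-1.9, -0.5, 5.6]
opening: 0.123
```

```bash
python3 -c "
from h import *
st()"
```

```text
t17.70 [0.6383 0.0157 0.1292] screw 0.913 F [-1.9 -0.5  5.6] T [-0.058  0.27   0.091] q6 -0.83 e6 -0.297
```

Emit:
drive_tool:
  commands:
    - {"gripper": 1,"dx": 0,"dy": 0,"dz": 0,"turn": 2}
    - {"gripper": 1,"dx": 0,"dy": 0,"dz": 0,"turn": 4}

```text
time_s: 17.95
eef_pos: [0.6382, 0.0156, 0.1292]
eef_rot: [0.001, 0.955, 0.297, 0.0]
wrist_force: [-1.8, -0.1, 6.4]
opening: 0.12
```

```bash
python3 -c "
from h import *
st()"
```

```text
t17.95 [0.6382 0.0156 0.1292] screw 0.982 F [-1.8 -0.1  6.4] T [-0.092  0.269  0.09 ] q6 -0.76 e6 -0.293
```

Emit:
drive_tool:
  commands:
    - {"gripper": 1,"dx": 0,"dy": 0,"dz": 0,"turn": 2}
    - {"gripper": 1,"dx": 0,"dy": 0,"dz": 0,"turn": 4}

```text
time_s: 18.2
eef_pos: [0.6382, 0.0156, 0.1292]
eef_rot: [0.001, 0.965, 0.263, 0.0]
wrist_force: [-1.8, -0.0, 6.2]
opening: 0.125
```

```bash
python3 -c "
from h import *
st()"
```

```text
t18.20 [0.6382 0.0156 0.1292] screw 1.052 F [-1.8 -0.   6.2] T [-0.034  0.411  0.135] q6 -0.69 e6 -0.293
```

Emit:
drive_tool:
  commands:
    - {"gripper": 1,"dx": 0,"dy": 0,"dz": 0,"turn": 2}
    - {"gripper": 1,"dx": 0,"dy": 0,"dz": 0,"turn": 4}

```text
time_s: 18.45
eef_pos: [0.6381, 0.0155, 0.1292]
eef_rot: [0.001, 0.973, 0.23, 0.0]
wrist_force: [-2.5, -0.3, 6.2]
opening: 0.127
```

```bash
python3 -c "
from h import *
st()"
```

```text
t18.45 [0.6381 0.0155 0.1292] screw 1.122 F [-2.5 -0.3  6.2] T [-0.123  0.396  0.091] q6 -0.62 e6 -0.293
```

Emit:
drive_tool:
  commands:
    - {"gripper": 1,"dx": 0,"dy": 0,"dz": 0,"turn": 2}
    - {"gripper": 1,"dx": 0,"dy": 0,"dz": 0,"turn": 4}

```text
time_s: 18.7
eef_pos: [0.6381, 0.0155, 0.1291]
eef_rot: [0.001, 0.981, 0.195, 0.0]
wrist_force: [-2.1, -1.3, 5.9]
opening: 0.127
```

```bash
python3 -c "
from h import *
st()"
```

```text
t18.70 [0.6381 0.0155 0.1291] screw 1.192 F [-2.1 -1.3  5.9] T [-0.118  0.411  0.056] q6 -0.55 e6 -0.292
```

Emit:
drive_tool:
  commands:
    - {"gripper": 1,"dx": 0,"dy": 0,"dz": 0,"turn": 2}
    - {"gripper": 1,"dx": 0,"dy": 0,"dz": 0,"turn": 4}

```text
time_s: 18.95
eef_pos: [0.638, 0.0155, 0.1292]
eef_rot: [0.001, 0.987, 0.161, 0.0]
wrist_force: [-2.9, -0.9, 6.9]
opening: 0.121
```

```bash
python3 -c "
from h import *
st()"
```

```text
t18.95 [0.638  0.0155 0.1292] screw 1.262 F [-2.9 -0.9  6.9] T [-0.067  0.465  0.112] q6 -0.48 e6 -0.292
```

Emit:
drive_tool:
  commands:
    - {"gripper": 1,"dx": 0,"dy": 0,"dz": 0,"turn": 2}
    - {"gripper": 1,"dx": 0,"dy": 0,"dz": 0,"turn": 4}

```text
time_s: 19.2
eef_pos: [0.638, 0.0155, 0.1292]
eef_rot: [0.001, 0.992, 0.127, 0.0]
wrist_force: [-3.5, -0.2, 6.9]
opening: 0.125
```

```bash
python3 -c "
from h import *
st()
snap('scene','s13'); crop('s13',265,205,305,235,18,'c14'); crop('s8',265,205,305,235,18,'c15')"
```

```text
t19.20 [0.638  0.0155 0.1292] screw 1.331 F [-3.5 -0.2  6.9] T [-0.142  0.454  0.078] q6 -0.41 e6 -0.287
```

View pics/c14.png

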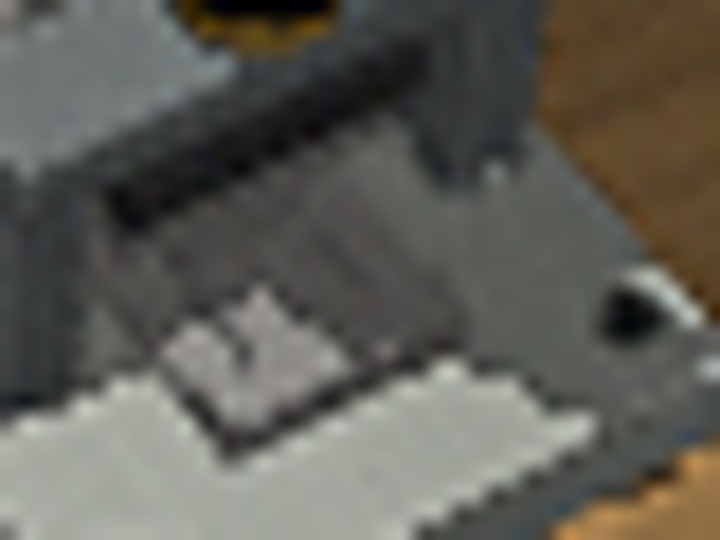

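View pics/c15.png

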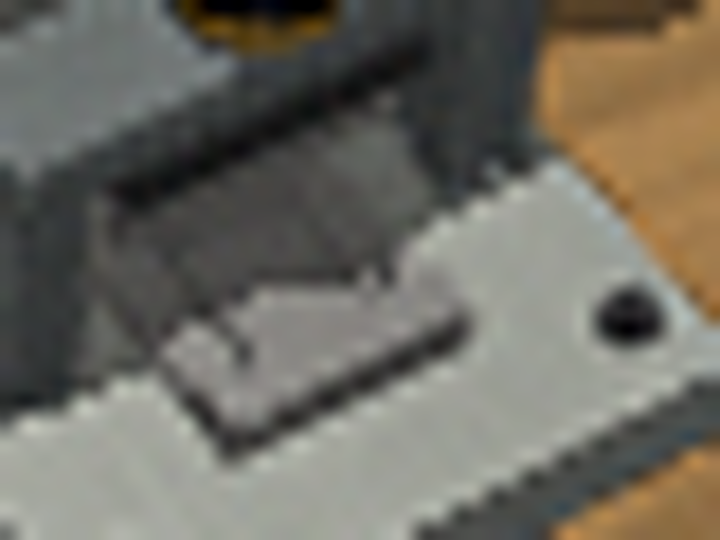

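Emit:
drive_tool:
  commands:
    - {"gripper": 1,"dx": 0,"dy": 0,"dz": 0,"turn": 0}
    - {"gripper": 0.4,"dx": 0,"dy": 0,"dz": 0,"turn": 0}
    - {"gripper": 0.4,"dx": 0,"dy": 0,"dz": 0,"turn": 0}
    - {"gripper": 0.4,"dx": 0,"dy": 0,"dz": 0,"turn": 0}
    - {"gripper": 0.4,"dx": 0,"dy": 0,"dz": -2.5,"turn": 0}
    - {"gripper": 0.4,"dx": 0,"dy": 0,"dz": -5.5,"turn": 0}
    - {"gripper": 0.4,"dx": 0,"dy": 0,"dz": -7,"turn": -10}

```text
time_s: 20.12
eef_pos: [0.6387, 0.016, 0.2003]
eef_rot: [0.0, 0.977, 0.214, 0.001]
wrist_force: [0.8, -0.5, 0.0]
opening: 0.595
```

```bash
python3 -c "
from h import *
st(); go(.568,.0160,.195,np.radians(90.85))"
```

```text
t20.12 [0.6387 0.016  0.2003] screw 1.153 F [ 0.8 -0.5  0. ] T [-0.014 -0.014  0.027] q6 -0.59 e6 2.616
t 20.125 pos [0.6387 0.016  0.2003] yaw 24.75 q6 -0.59 F [ 0.8 -0.5  0. ] T [-0.014 -0.014  0.027] op 0.595
dx -6.42 dy -2.96 dz 0.51 turn -66.1
```

Emit:
drive_tool:
  commands:
    - {"gripper": 0.6,"dx": -1,"dy": -0.5,"dz": 0,"turn": -10}
    - {"gripper": 0.6,"dx": -2.5,"dy": -1.1,"dz": 0,"turn": -20}
    - {"gripper": 0.6,"dx": -4,"dy": -1.8,"dz": 0,"turn": -30}
    - {"gripper": 0.6,"dx": -5.5,"dy": -2.5,"dz": 0,"turn": -40}
    - {"gripper": 0.6,"dx": -6.42,"dy": -2.96,"dz": 2,"turn": -50}
    - {"gripper": 0.6,"dx": -6.42,"dy": -2.96,"dz": 5,"turn": -60}
    - {"gripper": 0.6,"dx": -6.42,"dy": -2.96,"dz": 8,"turn": -66.1}
    - {"gripper": 0.6,"dx": -6.42,"dy": -2.96,"dz": 10,"turn": -66.1}
    - {"gripper": 0.6,"dx": -6.42,"dy": -2.96,"dz": 10,"turn": -66.1}
    - {"gripper": 0.6,"dx": -6.42,"dy": -2.96,"dz": 10,"turn": -66.1}

```text
time_s: 21.38
eef_pos: [0.5678, 0.0163, 0.0993]
eef_rot: [0.001, 0.703, 0.711, 0.0]
wrist_force: [0.5, 0.3, 0.1]
opening: 0.401
```

```bash
python3 -c "
from h import *
go(.568,.0160,.0438,np.radians(90.85)); snap('wrist','w14')"
```

```text
t 21.375 pos [0.5678 0.0163 0.0993] yaw 90.62 q6 -1.76 F [0.5 0.3 0.1] T [-0.043 -0.005  0.052] op 0.401
dx -0.03 dy 0.01 dz 5.55 turn -0.2
```

View pics/w14.png

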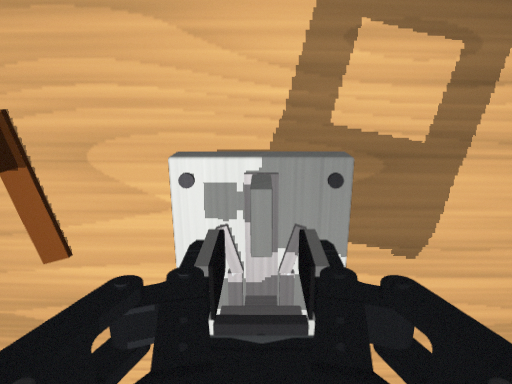

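Emit:
drive_tool:
  commands:
    - {"gripper": 0.6,"dx": 0,"dy": 0,"dz": 3,"turn": -0.2}
    - {"gripper": 0.6,"dx": 0,"dy": 0,"dz": 5,"turn": -0.2}
    - {"gripper": 0.6,"dx": 0,"dy": 0,"dz": 5.3,"turn": -0.2}
    - {"gripper": 0.6,"dx": 0,"dy": 0,"dz": 5.3,"turn": -0.2}
    - {"gripper": 1,"dx": 0,"dy": 0,"dz": 5.3,"turn": -0.2}
    - {"gripper": 1,"dx": 0,"dy": 0,"dz": 5.3,"turn": -0.2}
    - {"gripper": 1,"dx": 0,"dy": 0,"dz": 5.3,"turn": -0.2}
    - {"gripper": 1,"dx": 0,"dy": 0,"dz": 5.3,"turn": -0.2}

```text
time_s: 22.42
eef_pos: [0.5682, 0.0161, 0.0468]
eef_rot: [0.001, 0.702, 0.712, 0.001]
wrist_force: [-1.7, -0.5, 7.1]
opening: 0.129
```

```bash
python3 -c "
from h import *
st()"
```

```text
t22.43 [0.5682 0.0161 0.0468] screw 0.000 F [-1.7 -0.5  7.1] T [-0.046  0.187 -0.072] q6 -1.77 e6 -0.041
```

Emit:
drive_tool:
  commands:
    - {"gripper": 1,"dx": 0,"dy": -0.1,"dz": 0,"turn": 0}
    - {"gripper": 1,"dx": 0,"dy": -0.2,"dz": 0,"turn": 0}

```text
time_s: 22.68
eef_pos: [0.5675, 0.0161, 0.0468]
eef_rot: [0.002, 0.702, 0.712, 0.002]
wrist_force: [3.9, 0.2, 3.8]
opening: 0.132
```

```bash
python3 -c "
from h import *
st()"
```

```text
t22.68 [0.5675 0.0161 0.0468] screw 0.001 F [3.9 0.2 3.8] T [ 0.081 -0.795  0.05 ] q6 -1.77 e6 0.003
```

Emit:
drive_tool:
  commands:
    - {"gripper": 1,"dx": 0,"dy": -0.1,"dz": -0.05,"turn": 0}
    - {"gripper": 1,"dx": 0,"dy": -0.15,"dz": -0.05,"turn": 0}

```text
time_s: 22.92
eef_pos: [0.5651, 0.0161, 0.0468]
eef_rot: [0.001, 0.702, 0.712, 0.001]
wrist_force: [5.6, 0.1, 3.3]
opening: 0.131
```

```bash
python3 -c "
from h import *
st()"
```

```text
t22.93 [0.5651 0.0161 0.0468] screw 0.000 F [5.6 0.1 3.3] T [ 0.034 -0.792  0.022] q6 -1.77 e6 -0.007
```

Emit:
drive_tool:
  commands:
    - {"gripper": 1,"dx": 0,"dy": -0.1,"dz": 0,"turn": 0}

```text
time_s: 23.05
eef_pos: [0.5642, 0.0161, 0.0468]
eef_rot: [0.001, 0.702, 0.712, 0.001]
wrist_force: [5.9, -0.3, 3.8]
opening: 0.126
```

```bash
python3 -c "
from h import *
st()"
```

```text
t23.05 [0.5642 0.0161 0.0468] screw 0.001 F [ 5.9 -0.3  3.8] T [ 0.045 -0.829  0.008] q6 -1.77 e6 -0.004
```

Emit:
drive_tool:
  commands:
    - {"gripper": 1,"dx": 0,"dy": 0,"dz": -0.1,"turn": 0}
    - {"gripper": 1,"dx": 0,"dy": -0.1,"dz": -0.1,"turn": 0}

```text
time_s: 23.3
eef_pos: [0.5617, 0.0163, 0.0468]
eef_rot: [0.0, 0.702, 0.712, 0.0]
wrist_force: [4.6, 0.0, 2.2]
opening: 0.129
```

```bash
python3 -c "
from h import *
st()"
```

```text
t23.30 [0.5617 0.0163 0.0468] screw 0.000 F [4.6 0.  2.2] T [ 0.062 -0.7   -0.024] q6 -1.77 e6 -0.007
```

Emit:
drive_tool:
  commands:
    - {"gripper": 1,"dx": 0,"dy": 0.1,"dz": 0,"turn": 0}
    - {"gripper": 1,"dx": 0,"dy": 0.2,"dz": 0,"turn": 0}

```text
time_s: 23.55
eef_pos: [0.5616, 0.0163, 0.0468]
eef_rot: [-0.002, 0.702, 0.712, -0.002]
wrist_force: [-9.4, -2.0, 13.5]
opening: 0.129
```

```bash
python3 -c "
from h import *
st()"
```

```text
t23.55 [0.5616 0.0163 0.0468] screw -0.000 F [-9.4 -2.  13.5] T [-0.182  1.002 -0.028] q6 -1.77 e6 -0.052
```

Emit:
drive_tool:
  commands:
    - {"gripper": 1,"dx": 0,"dy": 0.1,"dz": 0,"turn": 0}
    - {"gripper": 1,"dx": 0,"dy": 0.15,"dz": 0,"turn": 0}

```text
time_s: 23.8
eef_pos: [0.5616, 0.0163, 0.0468]
eef_rot: [-0.003, 0.702, 0.712, -0.003]
wrist_force: [-14.1, -3.0, 19.1]
opening: 0.127
```

```bash
python3 -c "
from h import *
st()"
```

```text
t23.80 [0.5616 0.0163 0.0468] screw -0.000 F [-14.1  -3.   19.1] T [-0.32   1.683 -0.028] q6 -1.77 e6 -0.061
```

Emit:
drive_tool:
  commands:
    - {"gripper": 1,"dx": 0,"dy": -0.1,"dz": -0.1,"turn": 0}
    - {"gripper": 1,"dx": 0,"dy": -0.1,"dz": -0.2,"turn": 0}

```text
time_s: 24.05
eef_pos: [0.562, 0.0165, 0.0477]
eef_rot: [-0.002, 0.702, 0.712, -0.001]
wrist_force: [-0.7, -0.4, -2.0]
opening: 0.127
```

```bash
python3 -c "
from h import *
st()"
```

```text
t24.05 [0.562  0.0165 0.0477] screw 0.000 F [-0.7 -0.4 -2. ] T [-0.181  0.379 -0.106] q6 -1.77 e6 -0.084
```

Emit:
drive_tool:
  commands:
    - {"gripper": 1,"dx": 0,"dy": 0,"dz": -0.1,"turn": 0}
    - {"gripper": 1,"dx": 0,"dy": 0,"dz": -0.1,"turn": 0}

```text
time_s: 24.3
eef_pos: [0.5623, 0.0166, 0.0485]
eef_rot: [-0.002, 0.702, 0.712, -0.001]
wrist_force: [-2.6, -1.3, -5.6]
opening: 0.132
```

```bash
python3 -c "
from h import *
st()"
```

```text
t24.30 [0.5623 0.0166 0.0485] screw 0.000 F [-2.6 -1.3 -5.6] T [-0.158  0.835 -0.057] q6 -1.77 e6 -0.075
```

Emit:
drive_tool:
  commands:
    - {"gripper": 1,"dx": 0,"dy": 0,"dz": 0.1,"turn": 0}
    - {"gripper": 1,"dx": 0,"dy": 0.2,"dz": 0.1,"turn": 0}
    - {"gripper": 1,"dx": 0,"dy": 0.3,"dz": 0.1,"turn": 0}

```text
time_s: 24.68
eef_pos: [0.5667, 0.0166, 0.0485]
eef_rot: [-0.001, 0.702, 0.712, -0.0]
wrist_force: [-3.7, -0.6, -5.3]
opening: 0.125
```

```bash
python3 -c "
from h import *
st()"
```

```text
t24.68 [0.5667 0.0166 0.0485] screw 0.000 F [-3.7 -0.6 -5.3] T [-0.044  0.941 -0.033] q6 -1.77 e6 0.003
```

Emit:
drive_tool:
  commands:
    - {"gripper": 1,"dx": 0,"dy": 0.1,"dz": 0.1,"turn": 0}
    - {"gripper": 1,"dx": 0,"dy": 0.15,"dz": 0.1,"turn": 0}

```text
time_s: 24.92
eef_pos: [0.5684, 0.0165, 0.0479]
eef_rot: [-0.0, 0.702, 0.712, -0.0]
wrist_force: [-5.7, 0.8, -3.9]
opening: 0.126
```

```bash
python3 -c "
from h import *
st()"
```

```text
t24.93 [0.5684 0.0165 0.0479] screw 0.000 F [-5.7  0.8 -3.9] T [0.03  1.105 0.01 ] q6 -1.76 e6 0.003
```

Emit:
drive_tool:
  commands:
    - {"gripper": 1,"dx": 0,"dy": 0.1,"dz": 0.05,"turn": 0}
    - {"gripper": 1,"dx": 0,"dy": 0.1,"dz": 0.05,"turn": 0}

```text
time_s: 25.18
eef_pos: [0.5684, 0.0166, 0.0474]
eef_rot: [-0.001, 0.702, 0.712, -0.001]
wrist_force: [-8.7, 0.8, 1.3]
opening: 0.126
```

```bash
python3 -c "
from h import *
st()"
```

```text
t25.18 [0.5684 0.0166 0.0474] screw 0.000 F [-8.7  0.8  1.3] T [1.1e-02 1.5e+00 1.0e-03] q6 -1.76 e6 -0.015
```

Emit:
drive_tool:
  commands:
    - {"gripper": 1,"dx": 0,"dy": -0.12,"dz": 0.05,"turn": 0}
    - {"gripper": 0.6,"dx": 0,"dy": -0.12,"dz": 0.05,"turn": 0}
    - {"gripper": 0.6,"dx": 0,"dy": -0.12,"dz": 0.05,"turn": 0}
    - {"gripper": 0.6,"dx": 0,"dy": -0.12,"dz": 0,"turn": 0}
    - {"gripper": 0.6,"dx": 0,"dy": -0.12,"dz": -2,"turn": 0}
    - {"gripper": 0.6,"dx": 0,"dy": -0.12,"dz": -6,"turn": 0}
    - {"gripper": 0.4,"dx": 0,"dy": -0.12,"dz": -11,"turn": 10}
    - {"gripper": 0.4,"dx": 0,"dy": -0.12,"dz": -14,"turn": 20}
    - {"gripper": 0.4,"dx": 0,"dy": -0.12,"dz": -15,"turn": 30}

```text
time_s: 26.3
eef_pos: [0.5703, 0.0162, 0.2021]
eef_rot: [0.002, 0.864, 0.504, 0.003]
wrist_force: [-0.2, -0.0, -0.2]
opening: 0.599
```

```bash
python3 -c "
from h import *
go(.638,.0158,.129,np.radians(14.43))
snap('wrist','w15')"
```

```text
t 26.3 pos [0.5703 0.0162 0.2021] yaw 60.49 q6 -1.24 F [-0.2 -0.  -0.2] T [ 0.065 -0.004  0.02 ] op 0.599
dx 3.29 dy 5.86 dz 7.36 turn 46.1
```

View pics/w15.png

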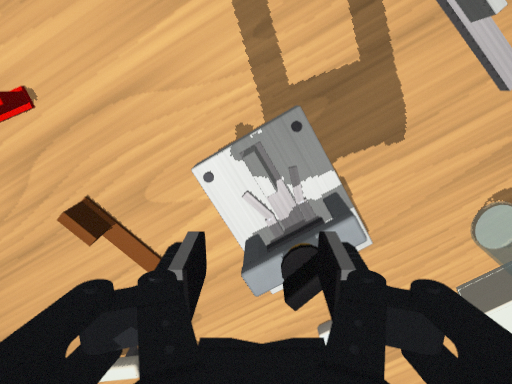

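Emit:
drive_tool:
  commands:
    - {"gripper": 0.4,"dx": 1.1,"dy": 2,"dz": 0,"turn": 10}
    - {"gripper": 0.4,"dx": 2.2,"dy": 4,"dz": 0,"turn": 20}
    - {"gripper": 0.4,"dx": 3.3,"dy": 5.86,"dz": 0,"turn": 30}
    - {"gripper": 0.4,"dx": 3.3,"dy": 5.86,"dz": 0,"turn": 40}
    - {"gripper": 0.4,"dx": 3.3,"dy": 5.86,"dz": 1,"turn": 46.1}
    - {"gripper": 0.4,"dx": 3.3,"dy": 5.86,"dz": 2,"turn": 46.1}
    - {"gripper": 0.4,"dx": 3.3,"dy": 5.86,"dz": 2,"turn": 46.1}

```text
time_s: 27.22
eef_pos: [0.6349, 0.0167, 0.1765]
eef_rot: [-0.0, 0.992, 0.13, -0.001]
wrist_force: [0.2, -0.3, -0.5]
opening: 0.6
```

```bash
python3 -c "
from h import *
go(.638,.0158,.129,np.radians(14.43))
snap('wrist','w16')"
```

```text
t 27.225 pos [0.6349 0.0167 0.1765] yaw 14.89 q6 -0.42 F [ 0.2 -0.3 -0.5] T [-0.019 -0.051  0.028] op 0.6
dx 0.28 dy 0.17 dz 4.75 turn 0.5
```

View pics/w16.png

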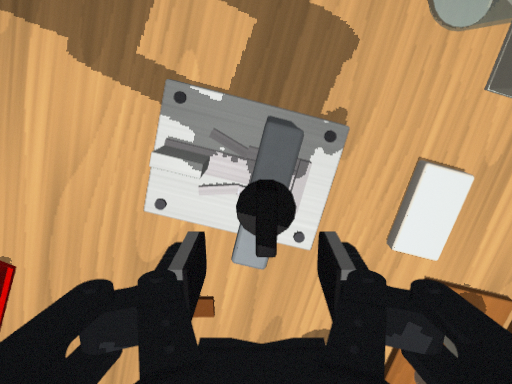

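Emit:
drive_tool:
  commands:
    - {"gripper": 0.4,"dx": 0.28,"dy": 0.17,"dz": 1,"turn": 0.4}
    - {"gripper": 0.4,"dx": 0.28,"dy": 0.17,"dz": 3.5,"turn": 0.4}
    - {"gripper": 0.4,"dx": 0.28,"dy": 0.17,"dz": 4.6,"turn": 0.4}
    - {"gripper": 0.4,"dx": 0.28,"dy": 0.17,"dz": 4.6,"turn": 0.4}
    - {"gripper": 0.4,"dx": 0.28,"dy": 0.17,"dz": 4.6,"turn": 0.4}

```text
time_s: 27.9
eef_pos: [0.6395, 0.0156, 0.1322]
eef_rot: [0.0, 0.992, 0.125, 0.001]
wrist_force: [-0.4, 0.6, -0.0]
opening: 0.602
```

```bash
python3 -c "
from h import *
go(.638,.0158,.129,np.radians(14.43)); st()"
```

```text
t 27.9 pos [0.6395 0.0156 0.1322] yaw 14.32 q6 -0.41 F [-0.4  0.6 -0. ] T [-0.012 -0.009  0.028] op 0.602
dx -0.14 dy -0.05 dz 0.32 turn -0.1
t27.90 [0.6395 0.0156 0.1322] screw 1.335 F [-0.4  0.6 -0. ] T [-0.012 -0.009  0.028] q6 -0.41 e6 -0.003
```

Emit:
drive_tool:
  commands:
    - {"gripper": 0.4,"dx": -0.14,"dy": 0,"dz": 0.15,"turn": 0}
    - {"gripper": 1,"dx": -0.14,"dy": 0,"dz": 0.15,"turn": 0}
    - {"gripper": 1,"dx": -0.14,"dy": 0,"dz": 0.15,"turn": 0}
    - {"gripper": 1,"dx": -0.14,"dy": 0,"dz": 0.15,"turn": 0}
    - {"gripper": 1,"dx": -0.14,"dy": 0,"dz": 0.15,"turn": 0}
    - {"gripper": 1,"dx": -0.14,"dy": 0,"dz": 0.15,"turn": 0}
    - {"gripper": 1,"dx": -0.14,"dy": 0,"dz": 0.15,"turn": 2.5}
    - {"gripper": 1,"dx": -0.14,"dy": 0,"dz": 0.15,"turn": 5}
    - {"gripper": 1,"dx": -0.14,"dy": 0,"dz": 0.15,"turn": 7.5}
    - {"gripper": 1,"dx": -0.14,"dy": 0,"dz": 0.15,"turn": 9.5}
    - {"gripper": 1,"dx": -0.14,"dy": 0,"dz": 0.15,"turn": 9.5}

```text
time_s: 29.28
eef_pos: [0.6377, 0.0153, 0.1304]
eef_rot: [0.0, 0.999, 0.042, 0.0]
wrist_force: [-0.7, 0.6, 4.9]
opening: 0.123
```

```bash
python3 -c "
from h import *
st()"
```

```text
t29.27 [0.6377 0.0153 0.1304] screw 1.502 F [-0.7  0.6  4.9] T [ 0.087  0.219 -0.074] q6 -0.24 e6 0.064
```

Emit:
drive_tool:
  commands:
    - {"gripper": 0.4,"dx": 0,"dy": 0,"dz": 0,"turn": 0}
    - {"gripper": 0.4,"dx": 0,"dy": 0,"dz": 0,"turn": 0}
    - {"gripper": 0.4,"dx": 0,"dy": 0,"dz": 0,"turn": 0}
    - {"gripper": 0.4,"dx": 0,"dy": 0,"dz": -2.5,"turn": 0}
    - {"gripper": 0.4,"dx": 0,"dy": 0,"dz": -5.5,"turn": 0}
    - {"gripper": 0.4,"dx": 0,"dy": 0,"dz": -7,"turn": -10}

```text
time_s: 30.02
eef_pos: [0.6383, 0.0152, 0.2018]
eef_rot: [0.0, 0.991, 0.131, 0.001]
wrist_force: [-0.6, 0.4, 0.1]
opening: 0.596
```

```bash
python3 -c "
from h import *
go(.568,.0163,.1,np.radians(90.85))"
```

```text
t 30.025 pos [0.6383 0.0152 0.2018] yaw 15.02 q6 -0.42 F [-0.6  0.4  0.1] T [-0.045 -0.039  0.004] op 0.596
dx -6.78 dy -1.94 dz 10.16 turn -75.8
```

Emit:
drive_tool:
  commands:
    - {"gripper": 0.6,"dx": -1,"dy": -0.3,"dz": 0,"turn": -10}
    - {"gripper": 0.6,"dx": -2.5,"dy": -0.7,"dz": 0,"turn": -20}
    - {"gripper": 0.6,"dx": -4,"dy": -1.2,"dz": 0,"turn": -30}
    - {"gripper": 0.6,"dx": -5.5,"dy": -1.6,"dz": 0,"turn": -40}
    - {"gripper": 0.6,"dx": -6.78,"dy": -1.94,"dz": 1,"turn": -50}
    - {"gripper": 0.6,"dx": -6.78,"dy": -1.94,"dz": 4,"turn": -60}
    - {"gripper": 0.6,"dx": -6.78,"dy": -1.94,"dz": 7,"turn": -70}
    - {"gripper": 0.6,"dx": -6.78,"dy": -1.94,"dz": 10.1,"turn": -75.8}
    - {"gripper": 0.6,"dx": -6.78,"dy": -1.94,"dz": 10.1,"turn": -75.8}
    - {"gripper": 0.6,"dx": -6.78,"dy": -1.94,"dz": 10.1,"turn": -75.8}

```text
time_s: 31.28
eef_pos: [0.5677, 0.0167, 0.1]
eef_rot: [0.001, 0.704, 0.71, 0.0]
wrist_force: [0.4, -0.8, 0.2]
opening: 0.402
```

```bash
python3 -c "
from h import *
go(.568,.0163,.047,np.radians(90.85)); snap('wrist','w17')"
```

```text
t 31.275 pos [0.5677 0.0167 0.1   ] yaw 90.49 q6 -1.76 F [ 0.4 -0.8  0.2] T [-0.034  0.026  0.013] op 0.402
dx -0.03 dy 0.02 dz 5.30 turn -0.4
```

View pics/w17.png

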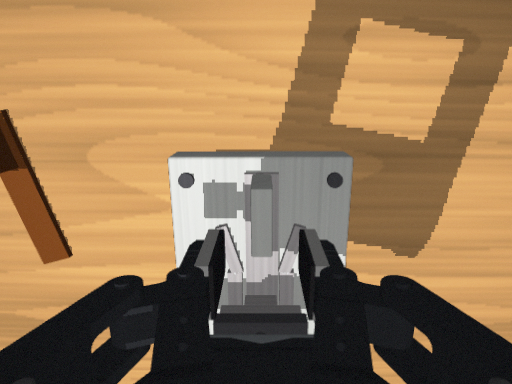

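Emit:
drive_tool:
  commands:
    - {"gripper": 0.6,"dx": 0,"dy": 0,"dz": 3,"turn": -0.3}
    - {"gripper": 0.6,"dx": 0,"dy": 0,"dz": 5,"turn": -0.3}
    - {"gripper": 0.6,"dx": 0,"dy": 0,"dz": 5.15,"turn": -0.3}
    - {"gripper": 0.6,"dx": 0,"dy": 0,"dz": 5.15,"turn": -0.3}
    - {"gripper": 1,"dx": 0,"dy": 0,"dz": 5.15,"turn": -0.3}
    - {"gripper": 1,"dx": 0,"dy": 0,"dz": 5.15,"turn": -0.3}
    - {"gripper": 1,"dx": 0,"dy": 0,"dz": 5.15,"turn": -0.3}
    - {"gripper": 1,"dx": 0,"dy": 0,"dz": 5.15,"turn": -0.3}

```text
time_s: 32.33
eef_pos: [0.568, 0.0165, 0.0489]
eef_rot: [0.001, 0.702, 0.713, 0.001]
wrist_force: [-1.0, -1.1, 6.9]
opening: 0.126
```

```bash
python3 -c "
from h import *
st()"
```

```text
t32.33 [0.568  0.0165 0.0489] screw -0.001 F [-1.  -1.1  6.9] T [-0.044  0.26  -0.046] q6 -1.77 e6 -0.057
```

Emit:
drive_tool:
  commands:
    - {"gripper": 1,"dx": 0,"dy": -0.1,"dz": 0,"turn": 0}
    - {"gripper": 1,"dx": 0,"dy": -0.2,"dz": 0,"turn": 0}

```text
time_s: 32.58
eef_pos: [0.5678, 0.0165, 0.049]
eef_rot: [0.002, 0.702, 0.713, 0.002]
wrist_force: [9.2, 0.9, 1.2]
opening: 0.126
```

```bash
python3 -c "
from h import *
st()"
```

```text
t32.58 [0.5678 0.0165 0.049 ] screw -0.001 F [9.2 0.9 1.2] T [ 0.144 -1.047 -0.05 ] q6 -1.77 e6 0.008
```

Emit:
drive_tool:
  commands:
    - {"gripper": 1,"dx": 0,"dy": -0.1,"dz": 0,"turn": 0}

```text
time_s: 32.7
eef_pos: [0.567, 0.0164, 0.049]
eef_rot: [0.003, 0.702, 0.713, 0.002]
wrist_force: [7.2, 1.0, 0.6]
opening: 0.128
```

```bash
python3 -c "
from h import *
st()"
```

```text
t32.70 [0.567  0.0164 0.049 ] screw -0.001 F [7.2 1.  0.6] T [ 0.069 -0.985 -0.019] q6 -1.77 e6 0.014
```

Emit:
drive_tool:
  commands:
    - {"gripper": 1,"dx": 0,"dy": -0.1,"dz": 0,"turn": 0}

```text
time_s: 32.83
eef_pos: [0.566, 0.0163, 0.049]
eef_rot: [0.003, 0.702, 0.713, 0.002]
wrist_force: [7.4, 1.1, 0.1]
opening: 0.124
```

```bash
python3 -c "
from h import *
st()"
```

```text
t32.83 [0.566  0.0163 0.049 ] screw -0.001 F [7.4 1.1 0.1] T [ 0.026 -0.847  0.016] q6 -1.77 e6 0.006
```

Emit:
drive_tool:
  commands:
    - {"gripper": 1,"dx": 0,"dy": 0.1,"dz": -0.07,"turn": 0}
    - {"gripper": 1,"dx": 0,"dy": 0.2,"dz": -0.15,"turn": 0}
    - {"gripper": 1,"dx": 0,"dy": 0.25,"dz": -0.18,"turn": 0}

```text
time_s: 33.2
eef_pos: [0.5658, 0.0165, 0.0491]
eef_rot: [0.0, 0.702, 0.713, 0.0]
wrist_force: [4.0, -1.3, -3.0]
opening: 0.123
```

```bash
python3 -c "
from h import *
st()"
```

```text
t33.20 [0.5658 0.0165 0.0491] screw -0.001 F [ 4.  -1.3 -3. ] T [-0.259 -0.642 -0.111] q6 -1.77 e6 -0.106
```

Emit:
drive_tool:
  commands:
    - {"gripper": 1,"dx": 0,"dy": 0.1,"dz": 0,"turn": 0}

```text
time_s: 33.33
eef_pos: [0.5657, 0.0166, 0.049]
eef_rot: [-0.001, 0.701, 0.713, -0.001]
wrist_force: [-2.1, -3.1, 2.5]
opening: 0.132
```

```bash
python3 -c "
from h import *
st()"
```

```text
t33.33 [0.5657 0.0166 0.049 ] screw -0.001 F [-2.1 -3.1  2.5] T [-0.41   0.187 -0.146] q6 -1.77 e6 -0.124
```

Emit:
drive_tool:
  commands:
    - {"gripper": 1,"dx": 0,"dy": 0.1,"dz": -0.08,"turn": 0}
    - {"gripper": 1,"dx": 0,"dy": 0.15,"dz": -0.14,"turn": 0}

```text
time_s: 33.58
eef_pos: [0.5661, 0.0168, 0.0497]
eef_rot: [-0.002, 0.701, 0.713, -0.001]
wrist_force: [-3.9, -3.1, -0.8]
opening: 0.127
```

```bash
python3 -c "
from h import *
st()"
```

```text
t33.58 [0.5661 0.0168 0.0497] screw -0.001 F [-3.9 -3.1 -0.8] T [-0.607  0.79  -0.203] q6 -1.77 e6 -0.229
```

Emit:
drive_tool:
  commands:
    - {"gripper": 1,"dx": 0,"dy": 0.1,"dz": 0,"turn": 0}

```text
time_s: 33.7
eef_pos: [0.5663, 0.0169, 0.0495]
eef_rot: [-0.002, 0.701, 0.713, -0.002]
wrist_force: [-8.2, -3.1, 2.2]
opening: 0.126
```

```bash
python3 -c "
from h import *
st()"
```

```text
t33.70 [0.5663 0.0169 0.0495] screw -0.001 F [-8.2 -3.1  2.2] T [-0.547  1.227 -0.204] q6 -1.77 e6 -0.223
```

Emit:
drive_tool:
  commands:
    - {"gripper": 1,"dx": -0.05,"dy": 0.05,"dz": -0.05,"turn": 0}
    - {"gripper": 1,"dx": -0.05,"dy": 0.1,"dz": -0.05,"turn": 0}
    - {"gripper": 1,"dx": -0.05,"dy": 0.1,"dz": -0.05,"turn": 0}

```text
time_s: 34.08
eef_pos: [0.5667, 0.0168, 0.0497]
eef_rot: [-0.003, 0.701, 0.713, -0.002]
wrist_force: [-8.6, -1.8, 2.0]
opening: 0.123
```

```bash
python3 -c "
from h import *
st()"
```

```text
t34.08 [0.5667 0.0168 0.0497] screw -0.002 F [-8.6 -1.8  2. ] T [-0.314  1.21  -0.152] q6 -1.77 e6 -0.138
```

Emit:
drive_tool:
  commands:
    - {"gripper": 1,"dx": 0,"dy": 0.1,"dz": -0.05,"turn": 0}

```text
time_s: 34.2
eef_pos: [0.5674, 0.0169, 0.05]
eef_rot: [-0.003, 0.701, 0.713, -0.002]
wrist_force: [-7.9, -1.7, -0.3]
opening: 0.123
```

```bash
python3 -c "
from h import *
st()"
```

```text
t34.20 [0.5674 0.0169 0.05  ] screw -0.002 F [-7.9 -1.7 -0.3] T [-0.309  1.314 -0.11 ] q6 -1.77 e6 -0.108
```

Emit:
drive_tool:
  commands:
    - {"gripper": 1,"dx": 0,"dy": 0.07,"dz": 0,"turn": 0}
    - {"gripper": 1,"dx": 0,"dy": 0.07,"dz": 0,"turn": 0}

```text
time_s: 34.45
eef_pos: [0.568, 0.017, 0.0499]
eef_rot: [-0.003, 0.701, 0.713, -0.003]
wrist_force: [-8.7, -1.5, 1.1]
opening: 0.128
```

```bash
python3 -c "
from h import *
st()"
```

```text
t34.45 [0.568  0.017  0.0499] screw -0.002 F [-8.7 -1.5  1.1] T [-0.332  1.386 -0.102] q6 -1.77 e6 -0.095
```

Emit:
drive_tool:
  commands:
    - {"gripper": 1,"dx": 0,"dy": 0.07,"dz": 0,"turn": 0}
    - {"gripper": 1,"dx": 0,"dy": 0.07,"dz": 0,"turn": 0}

```text
time_s: 34.7
eef_pos: [0.5683, 0.017, 0.0498]
eef_rot: [-0.004, 0.701, 0.713, -0.003]
wrist_force: [-9.6, -1.6, 1.5]
opening: 0.125
```

```bash
python3 -c "
from h import *
st()"
```

```text
t34.70 [0.5683 0.017  0.0498] screw -0.002 F [-9.6 -1.6  1.5] T [-0.382  1.499 -0.059] q6 -1.77 e6 -0.107
```

Emit:
drive_tool:
  commands:
    - {"gripper": 1,"dx": -0.05,"dy": -0.06,"dz": 0.05,"turn": 0}
    - {"gripper": 1,"dx": -0.08,"dy": -0.13,"dz": 0.1,"turn": 0}
    - {"gripper": 1,"dx": -0.08,"dy": -0.13,"dz": 0.1,"turn": 0}

```text
time_s: 35.08
eef_pos: [0.5682, 0.0167, 0.0494]
eef_rot: [-0.003, 0.701, 0.713, -0.002]
wrist_force: [-7.4, 1.5, 2.4]
opening: 0.127
```

```bash
python3 -c "
from h import *
st()"
```

```text
t35.08 [0.5682 0.0167 0.0494] screw -0.002 F [-7.4  1.5  2.4] T [0.202 1.063 0.047] q6 -1.77 e6 0.012
```

Emit:
drive_tool:
  commands:
    - {"gripper": 0.6,"dx": 0,"dy": 0,"dz": 0,"turn": 0}
    - {"gripper": 0.6,"dx": 0,"dy": 0,"dz": 0,"turn": 0}
    - {"gripper": 0.6,"dx": 0,"dy": 0,"dz": 0,"turn": 0}
    - {"gripper": 0.6,"dx": 0,"dy": 0,"dz": -2,"turn": 0}
    - {"gripper": 0.6,"dx": 0,"dy": 0,"dz": -6,"turn": 0}
    - {"gripper": 0.6,"dx": 0,"dy": -3,"dz": -11,"turn": 0}
    - {"gripper": 0.6,"dx": 0,"dy": -6,"dz": -15,"turn": 0}
    - {"gripper": 0.6,"dx": 0,"dy": -9,"dz": -18,"turn": 0}
    - {"gripper": 0.6,"dx": 0,"dy": -9,"dz": -18,"turn": 0}
    - {"gripper": 0.6,"dx": 0,"dy": -9,"dz": -18,"turn": 0}

```text
time_s: 36.33
eef_pos: [0.4815, 0.014, 0.2312]
eef_rot: [0.001, 0.702, 0.713, 0.0]
wrist_force: [-0.1, -0.2, -0.5]
opening: 0.4
```

Run:
```python
from h import *
st(); snap('wrist','w20'); snap('scene','s20'); snap('top','t20')
a=cv2.imread('pics/s20.png'); b=cv2.imread('pics/t20.png')
cv2.imwrite('pics/c20.png',np.hstack([cv2.resize(a[160:255,215:325],(400,345),interpolation=cv2.INTER_CUBIC),cv2.resize(b[155:235,205:298],(400,345),interpolation=cv2.INTER_CUBIC)]))
```

```text
t36.33 [0.4815 0.014  0.2312] screw -0.001 F [-0.1 -0.2 -0.5] T [-0.051  0.006 -0.026] q6 -1.80 e6 -0.003
```

View pics/c20.png

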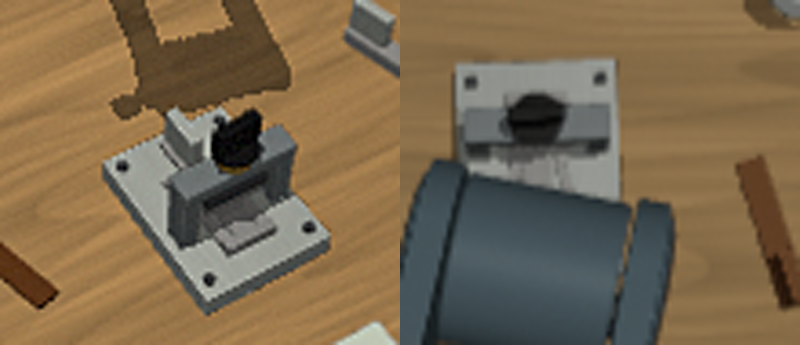

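View pics/s20.png

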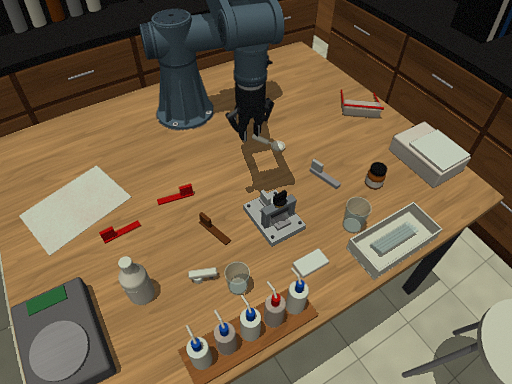

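Run:
```python
from h import *
w=load('w20'); M=np.array([[-.02,.006,.064],[-.02,-.006,.064],[.02,-.006,.064],[.02,.006,.064]])
print(proj(w,P([.567,.0153,.0145],M)).round(0).tolist())
cv2.imwrite('pics/w20b.png',cv2.imread('pics/w20.png'))
```

```text
[[268.0, 236.0], [255.0, 236.0], [256.0, 273.0], [267.0, 273.0]]
```

View pics/w20b.png

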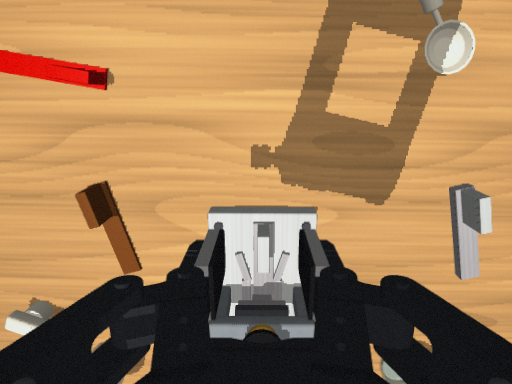

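```bash
python3 -c "
from bench import ctrl
print(ctrl.hand_in())"
```

```text
the job is handed in; nothing more can be done
None
```

The blade is set to press the thin gauge with about 6 N, with the gauge's tip against the stop, and the job was handed in at about 36 s of the 72 s.

- **Gauge:** I picked out the thin gauge on the robot's right by its flat strip; the one on the left shows a thick side. I slid it along the bed, centred between the rails, under the raised blade until its tip met the stop. The push force rose there at tool x = 0.5687.
- **Screw:** I turned it clockwise from about 0.11 to 1.33 rad. A pull test there gave about 5.7 N with my own downward push included, which works out to roughly 2.8 N of press. I then turned it on to 1.50 rad.
- **Final drag:** The gauge slid at about 7.3 N with almost no downward force from the gripper, so the press is about 6 N. That figure uses the friction measured on the way in, about 0.54.
- **Left state:** I pushed the gauge back to the stop (tool at 0.5683), opened the gripper and moved clear. The last pictures show the gauge under the blade and the screw bar turned crosswise. In the last full scene picture the other things look as they did at the start.

Three things were less clean than I wanted:

- **Jam after the first pull test:** The gauge was about 7 mm out and stuck while I pushed it back, because the arm also pressed down. Forces reached about 14 N forward and 19 N down, with the gauge on the bed and not against the bridge.
- **Tail lift:** Freeing it lifted the tail by 1 to 2 mm for a moment.
- **Screw torque:** It showed no clear sign of first touch, so the setting rests on the pull tests.

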